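# Lock the cam of a shop display tray

### The arm

A 7-joint arm with a two-finger parallel gripper is mounted at the origin on the work surface. World frame = base frame: x ahead of the robot, y to its left, z up, the work surface at z = 0. Lengths are in m, angles in rad, forces in N, time in s.
With the tool pointing down it reaches from about 0.4 to 0.85 m from the base axis. Payload 10.4 kg.
Tool frame: the origin (TCP) lies on the centre line of the jaws, within the pads' length; the fingertips stand r.tip_extent ahead of it and the grasp point (between the pads) lies 8 mm behind it (r.tip_extent is the distance from the TCP to the fingertips, in m); z points along the fingers, y is the direction in which the jaws open and shut (so a half turn about z gives the same grasp; the last joint's range is limited). The gripper opens to 87 mm and grips with 3 to 60 N. Pads are 19 mm wide; open, the fingers measure 117 mm over their backs; the gripper's body (75 mm by 190 mm) begins 51 mm behind the grasp point.
Start: joints at [1.256, 0.332, -0.065, 1.46, 0.022, 1.35, -0.088], TCP at [0.18, -0.599, 0.234] pointing down, gripper open.
Joint ranges: [-2.6, 2.6], [-0.5, 2.12], [-1.47, 1.34], [0.16, 2.42], [-1.27, 4.41], [0.06, 2.06], [-2.6, 2.6]. Speed limits (rad/s): [2.22, 2.22, 2.79, 2.79, 3.14, 3.14, 3.14].

### API

Orientations are given as a unit quaternion [x, y, z, w].
In Python, from bench import r gives the robot as it stands.
- The arm moves only by the shell command python3 -m jog 'ROWS' [FORCE]. ROWS is JSON, a list of rows, each a list of 7 numbers: the shift along the tool's x, y, z in cm, then the turn, a rotation vector about the tool's x, y, z in rad, then the opening, from -1 (shut) to 1 (fully open). In form: [[tx, ty, tz, wx, wy, wz, jaw], ...]. A call has 1 to 20 rows; each row shifts and turns the commanded pose from where the row before left it, along the tool's axes as they then stand; what a row does not reach is not made up. A row lasts 1/8 s, in which the tool goes at most 62.5 mm and 10.7 degrees, less where a joint would pass 70% of its speed; a pose out of reach is approached as far as the arm can. A call with a gripper value outside its range is refused whole. The fingers move at their own pace and stop on an object; FORCE is the grip in N (left out, the last holds). Time passes only in rows, so rows that do not move let the fingers close. It gives the time, the measured TCP pose, the force and the opening at its end, in the units of the state.
- r.read_state(): the state, without advancing time (a new reading comes with each control period).
- r.camera(name): name is "scene" or "top" or "wrist"; returns a dict with "frame" (420x560x3 uint8, red, green, blue), "fx", "fy", "cx", "cy" (pixels), "camera_from_world" (4x4, takes a point from world to camera coordinates). Camera axes: x right, y down, z forward; pixel columns grow to the right and rows downward; lengths in m; the calibration is good to about 2 mm. The wrist camera is an equidistant fisheye: a pixel r from the principal point sees the ray r / f radians off the axis. A picture is of the moment at which its call begins. There is no depth.
- r.close_job(): hands the job in, once; it reports no verdict.
Trained networks look in a picture, given as the dict that the camera call returned (one of the last four; its "shot" number tells which), for a name from the list of things; names that differ only in an ending like _2 or _b are one class to them, and where a whole thing is asked for, a point or a joint stands for the part that bears it (a point fixed in the world has none). Each returns a list of dicts, best first, with "score" (0 to 1); they miss things now and then, are a little off and sometimes report something else, mostly with a low value. They report only what shows in the picture. A call takes as long as a camera call. They do not tell look-alikes from the thing itself.
- r.search_frame(picture, thing): "rect" ([left, top, right, bottom] in pixels, round what is visible of it).
The state is a dict: "time": time; "joint_positions": joint angles; "joint_vel": joint speeds; "joint_torque": joint torques, N m; "ee_pos": TCP position; "eef_rot": TCP orientation; "ft_force": force on the tool from outside, world axes, zero at the start; "torque": the same for the moment, N m; "width": finger opening in m.
Only numpy, scipy, OpenCV 4.12 (cv2) and the standard library are available. Lean on these libraries where they do the work, as an engineer would, in place of code of your own. Each camera call takes 0.05 s, during which the arm holds its last target.

### The job

One side panel of this display tray still stands a few millimetres off its base board. Take the flat-blade screwdriver with the orange handle from the tool block, set its blade in the slot of the cam beside the open joint and turn it clockwise about a quarter turn, without forcing it, until the cam seats and the joint is drawn shut. Then stand the screwdriver back in its hole in the block, and leave the panel, the other screwdriver, the pink carton and the roll of tape alone.

Things in the scene. Friction and masses are not known exactly. Their poses are not given: they have to be found in the camera images.
- cam (a joint): angle (rad) of the slotted metal cam, 25 mm across, flush in the base board's top, 34 mm from its edge at the open joint. 0 = open (slot square to the joint), grows clockwise seen from above, 1.57 = firm end stop (seated, slot parallel to the joint). Starts at 0 to 0.25. Turning takes 0.05 to 0.08 N m, far more at the stop; it stays where left. The similar cam at the far joint is locked and fixed.
- side (a joint): travel (m) of the loose side panel towards the base board: 0 = 4 mm open, 0.004 = joint shut. It is moved by the cam only, in proportion to its angle (2.55 mm per rad); do not push it. At the cam's stop 0.1 to 0.2 N m on the screwdriver is firm enough; 0.3 N m is forcing it. The blade has some play in the slot, so it runs ahead of the cam by up to 0.2 rad.
- cam_slot (a point): centre of the cam's slot, at the level of the cam's face (flush with the board's top, 25 mm above the counter). z up, x along the slot; it turns with the cam. The slot is 16 mm long, 3 mm wide and 5 mm deep with a flat floor, and is the same either way round.
- tray_center (a point): centre of the top face of the tray's base board (240 x 200 x 25 mm, pale wood, fixed on the counter), 25 mm above the counter. y is across the joints: the finished side panel (18 mm thick, 90 mm high) stands at +y, the loose one at -y; the cam to be turned lies 66 mm from here towards -y.
- side_top (a point): middle of the top edge of the loose side panel (240 mm long, 18 mm thick, 90 mm high), 90 mm above the counter; same axes as the tray.
- driver: flat-blade screwdriver, 0.1 to 0.17 kg: origin at the middle of the blade's end, z up through the handle, x along the blade's width. Blade 12 mm wide, 2 mm thick, 16 mm long; round shank 9 mm; 24 mm shoulder (rests on the block) 75 mm above the blade end; square orange handle 26 x 26 mm, flats along x and y, from 77 to 153 mm above the blade end, black cap to 157 mm.
- driver_grip (a point): centre of the screwdriver's orange handle, on its axis, 115 mm above the blade end; same axes as the screwdriver. Standing in the block it is 120 mm above the counter.
- driver_tip (a point): middle of the end of the screwdriver's blade; same axes as the screwdriver.
- block: wooden tool block 60 x 180 x 80 mm, fixed; origin at the centre of its underside, z up, long side along y.
- block_hole0 (a point): centre of the mouth of one hole of the block, in its top face 80 mm above the counter, 55 mm to -y of the block's middle. Straight through, 17 mm in diameter. One of the two holes holds the flat-blade screwdriver, the other the cross-head one.
- block_hole1 (a point): the same for the other hole, 55 mm to +y of the block's middle.
- cross_grip (a point): centre of the blue round handle (27 mm) of the cross-head screwdriver that stands in the other hole, 120 mm above the counter; bystander.
- carton_center (a point): centre of a pink carton 90 x 130 x 55 mm; bystander.
- tape_center (a point): centre of a roll of brown packing tape, 84 mm across and 48 mm high; bystander.
Things that resemble listed ones, but are neither listed nor needed, are in the scene too. What is meant by the block is not turquoise, and is the larger of those in its own colour.

How it is judged:
On the way, in this order (a step that is already met when the one before it is completed fails the run):
1. the blade of the flat screwdriver is down in the slot of the open cam (z of driver_tip in the frame of cam_slot below -0.003 m and horizontal distance between driver_tip and cam_slot below 0.005 m and value of joint cam below 1.2 rad), for 0.1 s.
2. the cam is turned to within 0.07 rad of its stop by the blade in its slot (value of joint cam above 1.5 rad and z of driver_tip in the frame of cam_slot below -0.002 m and horizontal distance between driver_tip and cam_slot below 0.005 m), for 0.1 s.
At the end, for the whole second after the job is handed in: the cam is at its stop (within 0.09 rad), the side panel is drawn up to the board (within 0.5 mm), and the flat screwdriver is released and stands at rest, upright (within 7 degrees) and fully down (within 5 mm) in its hole of the block (value of joint cam above 1.48 rad and value of joint side above 0.0035 m and angle between driver's own z axis and vertical below 0.12 rad and z of driver_tip in the frame of block below 0.01 m and (horizontal distance between driver_tip and block_hole0 below 0.01 m or horizontal distance between driver_tip and block_hole1 below 0.01 m) and linear speed of driver below 0.02 m/s); the robot touches nothing.
It fails at once if the cam is forced: more than 70 N in all between blade and cam (contact force between driver and cam above 70 N).
It fails at once if the robot pushes the loose side panel with more than 5 N (contact force between any of the arm, the fingers and side above 5 N).
It fails at once if a bystander is moved by more than 20 mm (distance of any of cross_grip, carton_center, tape_center from where it was at the start of the episode above 0.02 m).
It also fails if it takes over 70 s, if anything falls off the work surface, if the arm or the gripper's body presses on something with over 40 N, if the wrist force passes 120 N, or if a joint passes its speed limit or range.

## Working session

There is one attempt and no reset: what is moved stays moved. The work goes in short steps, Python scripts to look and compute and a shell command to move; the robot and the scene stay as the last step left them, time stands still between calls to the robot, and variables do not carry over. Pictures are saved under pics/ and viewed, and the job is handed in when it is done.

```bash
ls; mkdir -p pics; python3 - <<'E'
from bench import r
import cv2,json
s=r.read_state();print(s, r.tip_extent)
for n in ["scene","top","wrist"]:
    c=r.camera(n);cv2.imwrite(f"pics/a_{n}.png",c["frame"][:,:,::-1])
    print(n,c["fx"],c["cx"],c["cy"],c["camera_from_world"].round(4).tolist() if hasattr(c["camera_from_world"],'round') else c["camera_from_world"])
    for t in ["driver","block","cam","side","carton_center","tape_center","cross_grip"]:
        try: print(n,t,[( [int(v) for v in d["rect"]],round(d["score"],2)) for d in r.search_frame(c,t)])
        except Exception as e: print(t,e)
E
```

```text
pics
{'time': 0.0, 'joint_positions': array([ 1.25637851,  0.33287051, -0.06467035,  1.46094067,  0.02160723,
        1.34989923, -0.08850852]), 'joint_vel': array([ 0.00202119, -0.00085009, -0.00072023, -0.00109075, -0.00105787,
       -0.00011271,  0.0015876 ]), 'joint_torque': array([-7.01725785e-04, -6.23245597e+01,  2.41249840e-02, -3.89882827e+01,
       -6.13332982e-02,  3.98539484e-02,  1.41465748e-04]), 'ee_pos': array([ 0.17967734, -0.59822819,  0.23275502]), 'eef_rot': array([ 9.89374934e-01,  1.45384782e-01, -1.44196028e-04, -6.96366569e-04]), 'ft_force': array([-0.11109654,  0.10316253, -0.1883897 ]), 'torque': array([-0.01231561, -0.00857111, -0.02655663]), 'width': 0.08725007187701259} 0.011
scene 431.5504515664172 279.8612944159307 205.49036035702588 [[-0.8493, 0.5279, 0.0008, 0.3715], [0.37, 0.5963, -0.7125, -0.1342], [-0.3766, -0.6048, -0.7017, 1.2349], [0.0, 0.0, 0.0, 1.0]]
scene driver [([362, 259, 382, 291], 0.87)]
scene block [([310, 239, 391, 331], 0.83), ([377, 232, 441, 294], 0.83), ([270, 357, 316, 417], 0.68)]
scene cam [([211, 194, 215, 195], 0.41)]
scene 
[... 468 characters left out ...]
0.56)]
top block [([159, 262, 219, 293], 0.96), ([121, 130, 174, 157], 0.69), ([162, 208, 238, 237], 0.65)]
top cam []
top side [([353, 129, 373, 220], 0.97), ([269, 124, 373, 230], 0.66), ([160, 204, 238, 237], 0.35)]
top carton_center [([183, 129, 241, 170], 0.59)]
top tape_center [([397, 228, 434, 262], 0.79)]
top cross_grip [([207, 213, 224, 221], 0.68)]
wrist 325.19226210127806 273.2460001044323 208.44282389209607 [[0.287, -0.9579, 0.0007, -0.6262], [-0.9242, -0.2767, 0.2632, -0.0312], [-0.2519, -0.0762, -0.9647, 0.3895], [0.0, 0.0, 0.0, 1.0]]
wrist driver []
wrist block []
wrist cam []
wrist side []
wrist carton_center []
wrist tape_center [([68, 1, 136, 27], 0.94)]
wrist cross_grip []
```

View pics/a_scene.png

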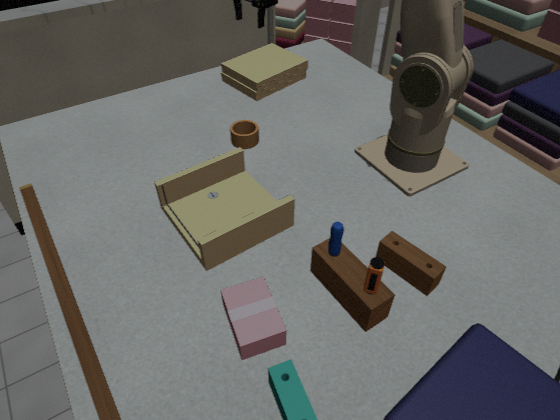

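View pics/a_top.png

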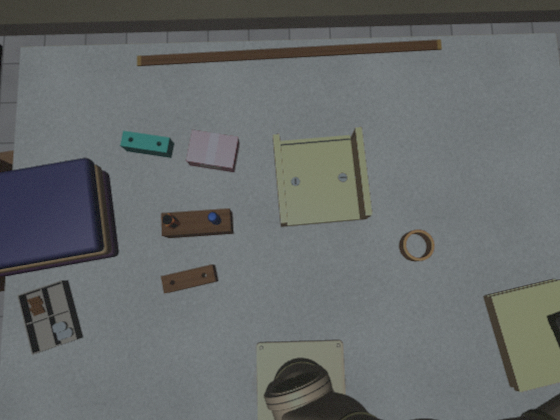

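View pics/a_wrist.png

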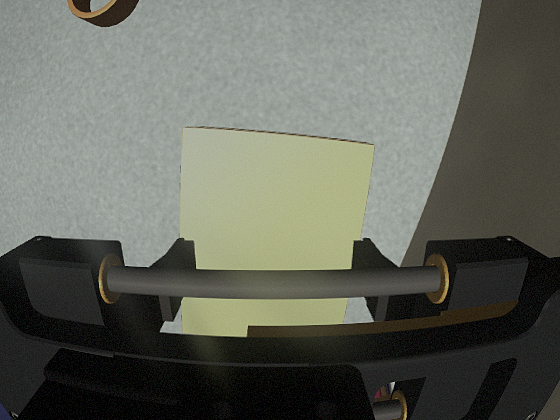

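Look-alikes in the top view: the big brown block at (196,222) holds the orange driver (170,220) and the blue one (214,217). The small brown block is at (189,278) and the turquoise one at (146,143). The two cams are at (295,181) and (342,177). I'll check these in close crops.

```bash
cat > h.py <<'E'
import numpy as np,cv2
from bench import r
def ray(c,u,v):
    T=np.array(c["camera_from_world"]);R=T[:3,:3];o=-R.T@T[:3,3]
    return o,R.T
def px2w(c,u,v,z,fish=False):
    T=np.array(c["camera_from_world"]);R=T[:3,:3];o=-R.T@T[:3,3]
    x=(u-c["cx"])/c["fx"];y=(v-c["cy"])/c["fy"]
    if fish:
        th=np.hypot(x,y);d=np.array([x/th*np.sin(th),y/th*np.sin(th),np.cos(th)]) if th>1e-9 else np.array([0,0,1.])
    else: d=np.array([x,y,1.])
    d=R.T@d
    return o+d*(z-o[2])/d[2]
def w2px(c,p,fish=False):
    T=np.array(c["camera_from_world"]);q=T[:3,:3]@np.array(p)+T[:3,3]
    if fish:
        rr=np.hypot(q[0],q[1]);th=np.arctan2(rr,q[2]);k=th/max(rr,1e-12)
        return np.array([c["cx"]+c["fx"]*q[0]*k,c["cy"]+c["fy"]*q[1]*k])
    return np.array([c["cx"]+c["fx"]*q[0]/q[2],c["cy"]+c["fy"]*q[1]/q[2]])
def crop(c,x0,y0,x1,y1,k,name):
    f=c["frame"][y0:y1,x0:x1,::-1];cv2.imwrite("pics/"+name,cv2.resize(f,None,fx=k,fy=k,interpolation=cv2.INTER_CUBIC))
E
python3 - <<'E'
from h import *
c=r.camera("top")
crop(c,262,120,382,235,6,"b_tray.png"); crop(c,115,195,245,300,6,"b_block.png")
E
```

```text
(no output)
```

View pics/b_tray.png

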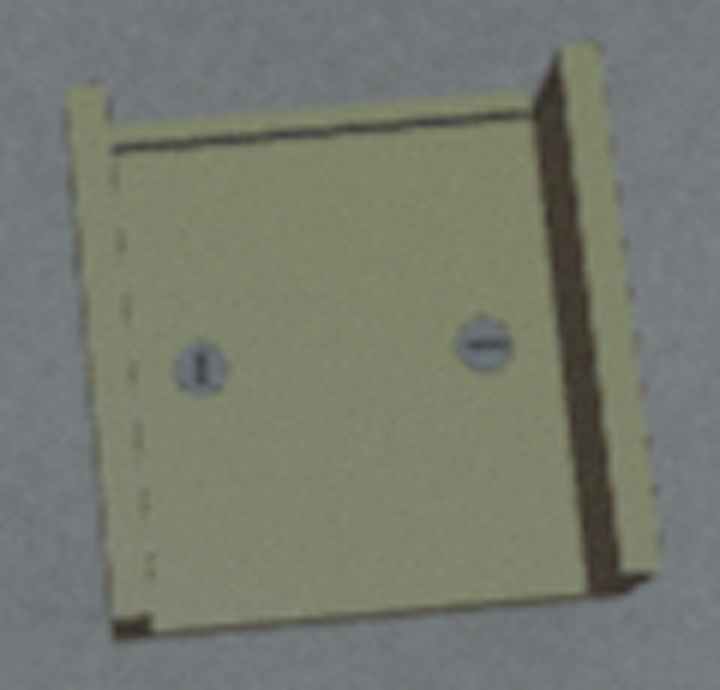

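View pics/b_block.png

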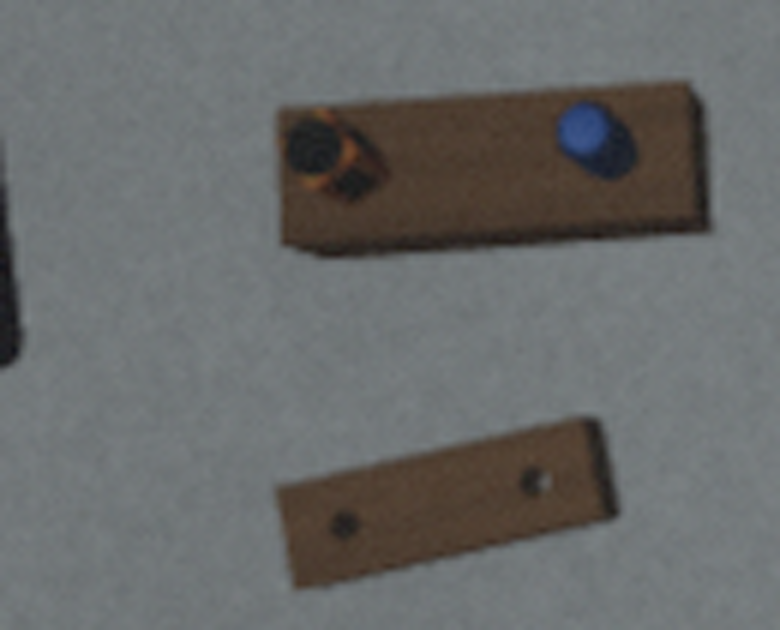

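The crop shows the right-hand cam (342,177) with its slot square to the right panel, so that one is open. The left cam's slot runs parallel to its joint, so it is locked. The driver stands in the left (+y) end of the larger brown block, with its square handle turned diagonally. Next I'll compute the positions.

```bash
python3 - <<'E'
from h import *
c=r.camera("top"); 
B=lambda x,y:(115+x/6,195+y/6); T=lambda x,y:(262+x/6,120+y/6)
f=lambda p,z:px2w(c,*p,z).round(4)
print("cap",f(B(313,148),.162),"blue",f(B(584,128),.15))
print("block corners top",f(B(277,107),.08),f(B(690,82),.08),f(B(708,232),.08),f(B(283,243),.08))
print("cam open",f(T(485,345),.025),"cam locked",f(T(201,368),.025))
print("slot ends",f(T(466,344),.025),f(T(505,344),.025))
print("loose panel top",f(T(562,45),.09),f(T(600,45),.09),f(T(658,572),.09),f(T(620,575),.09))
print("fixed panel top",f(T(66,90),.09),f(T(103,85),.09))
E
```

```text
cap [0.4297 0.3195 0.162 ] blue [0.4365 0.2111 0.15  ]
block corners top [0.4589 0.3555 0.08  ] [0.465  0.1748 0.08  ] [0.3989 0.1677 0.08  ] [0.3992 0.3521 0.08  ]
cam open [ 0.5522 -0.1336  0.025 ] cam locked [ 0.545  -0.0018  0.025 ]
slot ends [ 0.5529 -0.1248  0.025 ] [ 0.5524 -0.1429  0.025 ]
loose panel top [ 0.6741 -0.1653  0.09  ] [ 0.6737 -0.1822  0.09  ] [ 0.4358 -0.1942  0.09  ] [ 0.4349 -0.1776  0.09  ]
fixed panel top [0.6594 0.0568 0.09  ] [0.6613 0.0402 0.09  ]
```

```bash
cat >> h.py <<'E'
from scipy.spatial.transform import Rotation as Ro
def st():
    s=r.read_state();R=Ro.from_quat(s["eef_rot"]).as_matrix()
    print("t",round(s["time"],2),"p",s["ee_pos"].round(4),"yawx",round(np.arctan2(R[1,0],R[0,0]),3),"zax",R[:,2].round(3),"q",s["joint_positions"].round(2),"F",s["ft_force"].round(1),"M",s["torque"].round(2),"w",round(s["width"],4));return s,R
def to(x,y,z):
    s,R=st();print("shift cm",(100*R.T@(np.array([x,y,z])-s["ee_pos"])).round(2))
E
python3 -m jog '[[4.5,-2.7,-0.8,0,0,0,1],[4.5,-2.7,-0.8,0,0,0,1],[4.5,-2.7,-0.8,0,0,0,1],[4.5,-2.7,-0.8,0,0,0,1],[4.5,-2.7,-0.8,0,0,0,1],[4.5,-2.7,-0.8,0,0,0,1],[4.5,-2.7,-0.8,0,0,0,1],[4.5,-2.7,-0.8,0,0,0,1],[4.5,-2.7,-0.8,0,0,0,1],[0,0,0,0,0,0,1],[0,0,0,0,0,0,1]]'
python3 -c "
from h import *
to(0.43,0.25,0.30)"
```

```text
time: 2.68
ee_pos: [0.4974, -0.2499, 0.3054]
eef_rot: [0.989, 0.145, -0.0, 0.0]
ft_force: [-0.7, 0.2, -1.0]
width: 0.087
t 2.67 p [ 0.4974 -0.2499  0.3054] yawx 0.292 zax [-0. -0. -1.] q [ 0.73  0.18 -0.39  1.51  0.07  1.46 -0.95] F [-0.7  0.2 -1. ] M [-0.06 -0.02 -0.01] w 0.087
shift cm [  7.91 -49.82   0.52]
```

```bash
python3 - <<'E'
from h import *
c=r.camera("wrist");cv2.imwrite("pics/c_wrist.png",c["frame"][:,:,::-1])
T=np.array(c["camera_from_world"]);print(-T[:3,:3].T@T[:3,3],w2px(c,(0.5522,-0.1336,.025),True))
E
python3 -m jog '[[0.8,-5,0,0,0,0,1],[0.8,-5,0,0,0,0,1],[0.8,-5,0,0,0,0,1],[0.8,-5,0,0,0,0,1],[0.8,-5,0,0,0,0,1],[0.8,-5,0,0,0,0,1],[0.8,-5,0,0,0,0,1],[0.8,-5,0,0,0,0,1],[0.8,-5,0,0,0,0,1],[0.8,-5,0,0,0,0,1],[0,0,0,0,0,0,1],[0,0,0,0,0,0,1]]'
python3 - <<'E'
from h import *
st()
c=r.camera("wrist");cv2.imwrite("pics/d_wrist.png",c["frame"][:,:,::-1])
T=np.array(c["camera_from_world"]);print(-T[:3,:3].T@T[:3,3],w2px(c,(0.43,.32,.162),True))
print(r.search_frame(c,"driver"))
E
```

```text
[ 0.56674453 -0.23013066  0.45619291] [200.24461984 112.89697893]
time: 4.22
ee_pos: [0.4312, 0.251, 0.3053]
eef_rot: [0.99, 0.144, -0.0, 0.0]
ft_force: [-0.1, -0.0, 0.5]
width: 0.0867
t 4.22 p [0.4312 0.251  0.3053] yawx 0.29 zax [-0.    -0.001 -1.   ] q [ 0.23  0.09 -0.89  1.63  0.07  1.45 -1.95] F [-0.1 -0.   0.5] M [-0.05 -0.04 -0.  ] w 0.0867
[0.50052097 0.27065695 0.45605209] [200.60832563 180.72770057]
[{'rect': [191.4, 150.3, 230.8, 195.3], 'score': 0.81}, {'rect': [511.6, 121.5, 560.0, 249.4], 'score': 0.27}]
```

View pics/c_wrist.png

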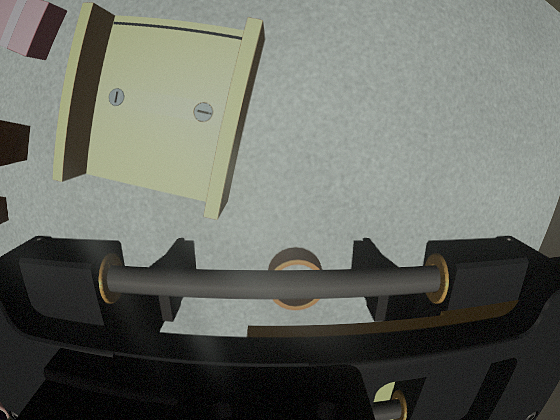

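View pics/d_wrist.png

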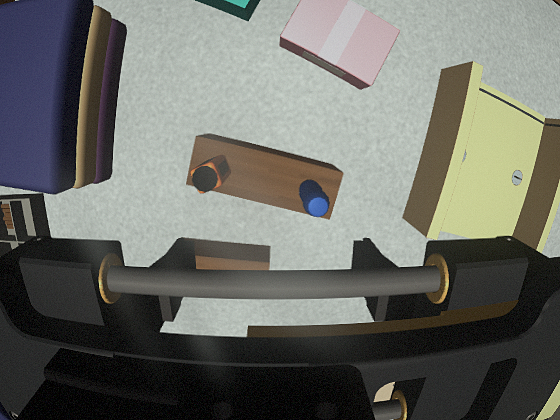

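The wrist view shows the driver cap at (205,178) and the open cam, in the previous picture, at (203,112). I'll crop both to measure their yaw.

```bash
python3 - <<'E'
from h import *
c=r.camera("wrist")
crop(c,180,125,270,200,8,"e_drv.png")
print(px2w(c,205,178,.162,True))
f=cv2.imread("pics/c_wrist.png")[85:140,170:240];cv2.imwrite("pics/e_cam.png",cv2.resize(f,None,fx=10,fy=10,interpolation=cv2.INTER_CUBIC))
c=r.camera("scene");crop(c,340,240,410,310,8,"e_sc.png")
E
```

```text
[0.4339346  0.31622402 0.162     ]
```

View pics/e_drv.png

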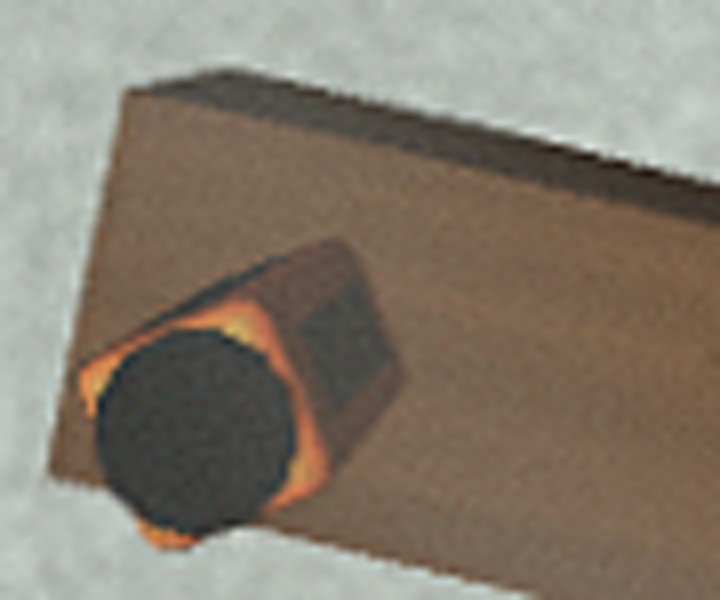

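View pics/e_cam.png

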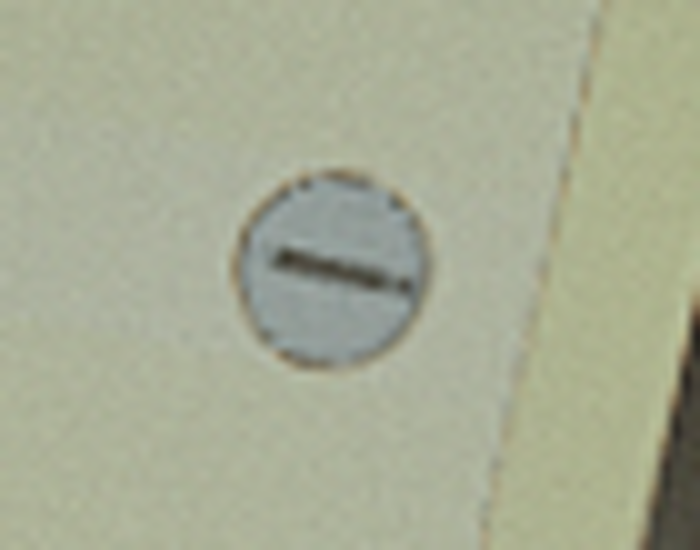

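View pics/e_sc.png

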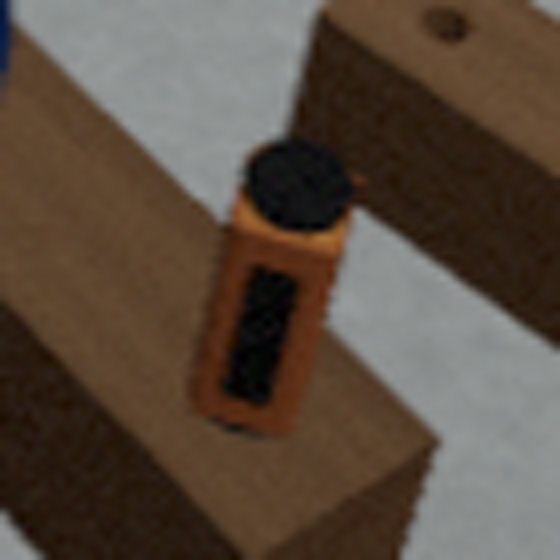

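```bash
python3 - <<'E'
from h import *
c=r.camera("wrist")
D=lambda x,y,z:px2w(c,180+x/8,125+y/8,z,True)[:2]
print("cap",D(195,430,.162))
P=[D(*p,.158) for p in [(80,377),(252,300),(327,482),(160,546)]]
for i in range(4):
    d=P[(i+1)%4]-P[i];print(P[i].round(4),np.linalg.norm(d).round(4),np.degrees(np.arctan2(d[1],d[0])).round(1))
print("blockedge",[D(*p,.08).round(4) for p in [(125,92),(50,480)]])
# camera pose for c_wrist: rebuild from the recorded view by offset (same orientation)
c2=dict(c);T=np.array(c["camera_from_world"]).copy();o=np.array([0.56674453,-0.23013066,0.45619291]);T[:3,3]=-T[:3,:3]@o;c2["camera_from_world"]=T
E2=lambda x,y,z=.025:px2w(c2,170+x/10,85+y/10,z,True)[:2]
print("cam",E2(335,270),"slot",E2(272,256),E2(412,286)); d=E2(412,286)-E2(272,256);print(np.degrees(np.arctan2(d[1],d[0])))
d=E2(600,0,.025)-E2(485,550,.025);print("joint edge",np.degrees(np.arctan2(d[1],d[0])))
E
```

```text
cap [0.432842   0.31716051]
[0.4343 0.3329] 0.023 -51.1
[0.4487 0.315 ] 0.0232 -142.8
[0.4302 0.3009] 0.022 126.7
[0.4171 0.3186] 0.0224 39.7
blockedge [array([0.46 , 0.353]), array([0.4005, 0.35  ])]
cam [ 0.55499449 -0.13767951] slot [ 0.55472032 -0.12877667] [ 0.55550733 -0.14841801]
-87.70542140605033
joint edge 4.0777570404387165
```

The driver is at about (0.4315, 0.3175) with its handle flats at yaw -52°/38°. The slot is at yaw -87.7°. A tool yaw of 128° leaves wrist range for either blade direction. I'll rotate the tool to that now.

```bash
python3 -m jog '[[0,0,0,0,0,-0.177,1],[0,0,0,0,0,-0.177,1],[0,0,0,0,0,-0.177,1],[0,0,0,0,0,-0.177,1],[0,0,0,0,0,-0.177,1],[0,0,0,0,0,-0.177,1],[0,0,0,0,0,-0.177,1],[0,0,0,0,0,-0.177,1],[0,0,0,0,0,-0.177,1],[0,0,0,0,0,-0.177,1],[0,0,0,0,0,-0.177,1],[0,0,0,0,0,0,1],[0,0,0,0,0,0,1]]'
python3 - <<'E'
from h import *
to(.4315,.3175,.22)
c=r.camera("wrist");cv2.imwrite("pics/f_wrist.png",c["frame"][:,:,::-1])
print(w2px(c,(.4315,.3175,.162),True))
E
```

```text
time: 6.1
ee_pos: [0.4307, 0.2522, 0.3055]
eef_rot: [0.438, 0.899, -0.0, 0.0]
ft_force: [0.3, -0.8, 0.4]
width: 0.0873
t 6.1 p [0.4307 0.2522 0.3055] yawx 2.234 zax [ 0. -0. -1.] q [ 0.35  0.11 -1.02  1.63  0.09  1.46 -0.02] F [ 0.3 -0.8  0.4] M [-0.01 -0.14  0.03] w 0.0873
shift cm [5.1  4.08 8.55]
[318.64532251 143.98822961]
```

View pics/f_wrist.png

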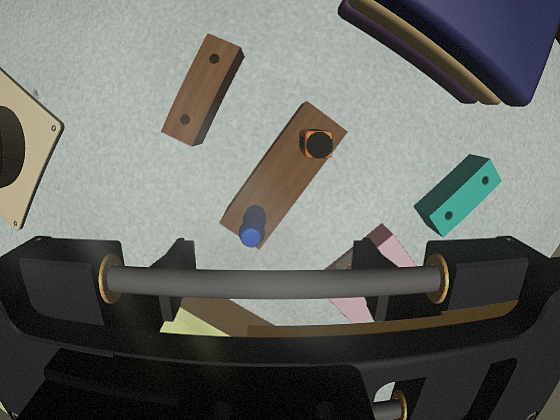

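```bash
python3 -m jog '[[2.5,2,2,0,0,0,1],[2.6,2.1,2,0,0,0,1],[0,0,3,0,0,0,1],[0,0,0,0,0,0,1],[0,0,0,0,0,0,1]]'
python3 - <<'E'
from h import *
to(.4315,.3175,.115)
c=r.camera("wrist");crop(c,170,150,390,330,3.5,"g_wrist.png")
E
```

```text
time: 6.78
ee_pos: [0.4316, 0.3178, 0.2366]
eef_rot: [0.437, 0.899, 0.0, 0.0]
ft_force: [0.4, -1.0, 0.5]
width: 0.087
t 6.78 p [0.4316 0.3178 0.2366] yawx 2.237 zax [ 0.001  0.    -1.   ] q [ 0.18  0.28 -1.04  1.65  0.25  1.35 -0.24] F [ 0.4 -1.   0.5] M [ 0.03 -0.17  0.03] w 0.087
shift cm [-0.02 -0.04 12.16]
```

View pics/g_wrist.png

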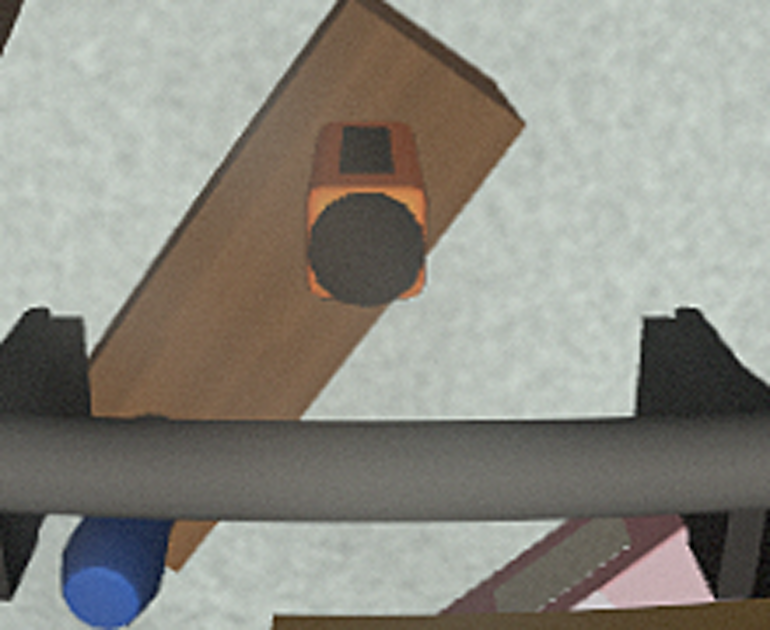

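The handle is square to the jaws and centred between them. Descending and gripping.

```bash
python3 -m jog '[[0,0,3,0,0,0,1],[0,0,3,0,0,0,1],[0,0,3,0,0,0,1],[0,0,2,0,0,0,1],[0,0,1.2,0,0,0,1],[0,0,0,0,0,0,1],[0,0,0,0,0,0,1]]'; python3 -m jog '[[0,0,0,0,0,0,-1],[0,0,0,0,0,0,-1],[0,0,0,0,0,0,-1],[0,0,0,0,0,0,-1],[0,0,0,0,0,0,-1],[0,0,0,0,0,0,-1]]' 40; python3 -c "
from h import *
st()"
```

```text
time: 7.7
ee_pos: [0.4316, 0.3184, 0.1145]
eef_rot: [0.436, 0.9, 0.001, 0.0]
ft_force: [-0.5, 0.1, 0.2]
width: 0.0869
time: 8.45
ee_pos: [0.4312, 0.3179, 0.1135]
eef_rot: [0.436, 0.9, -0.0, 0.0]
ft_force: [-1.3, -1.1, -0.3]
width: 0.0349
t 8.45 p [0.4312 0.3179 0.1135] yawx 2.239 zax [ 0. -0. -1.] q [ 0.11  0.41 -0.98  1.8   0.37  1.13 -0.33] F [-1.3 -1.1 -0.3] M [-0.06 -0.14  0.03] w 0.0349
```

```bash
python3 -m jog '[[0,0,0,0,0,0,-1],[0,0,0,0,0,0,-1],[0,0,0,0,0,0,-1]]' 55; python3 -c "
from h import *
st()"
```

```text
time: 8.82
ee_pos: [0.4312, 0.318, 0.1135]
eef_rot: [0.436, 0.9, 0.0, 0.0]
ft_force: [0.2, 0.2, -0.8]
width: 0.0257
t 8.82 p [0.4312 0.318  0.1135] yawx 2.239 zax [ 0. -0. -1.] q [ 0.11  0.41 -0.98  1.8   0.37  1.13 -0.33] F [ 0.2  0.2 -0.8] M [ 0.07 -0.2  -0.06] w 0.0257
```

```bash
python3 -m jog '[[0,0,-1,0,0,0,-1],[0,0,-2,0,0,0,-1],[0,0,-3,0,0,0,-1],[0,0,-3,0,0,0,-1],[0,0,-3,0,0,0,-1],[0,0,-3,0,0,0,-1],[0,0,0,0,0,0,-1],[0,0,0,0,0,0,-1]]'; python3 - <<'E'
from h import *
st()
c=r.camera("scene");u=w2px(c,(.4312,.318,.14)).astype(int);print(u)
crop(c,u[0]-60,u[1]-60,u[0]+60,u[1]+40,6,"h_sc.png")
c=r.camera("wrist");cv2.imwrite("pics/h_w.png",c["frame"][:,:,::-1])
E
```

```text
time: 9.82
ee_pos: [0.431, 0.3178, 0.2635]
eef_rot: [0.436, 0.9, -0.0, 0.0]
ft_force: [-0.7, -0.6, -1.7]
width: 0.0259
t 9.82 p [0.431  0.3178 0.2635] yawx 2.239 zax [ 0. -0. -1.] q [ 0.18  0.26 -1.05  1.61  0.23  1.4  -0.22] F [-0.7 -0.6 -1.7] M [-0.01 -0.13 -0.05] w 0.0259
[375 269]
```

View pics/h_sc.png

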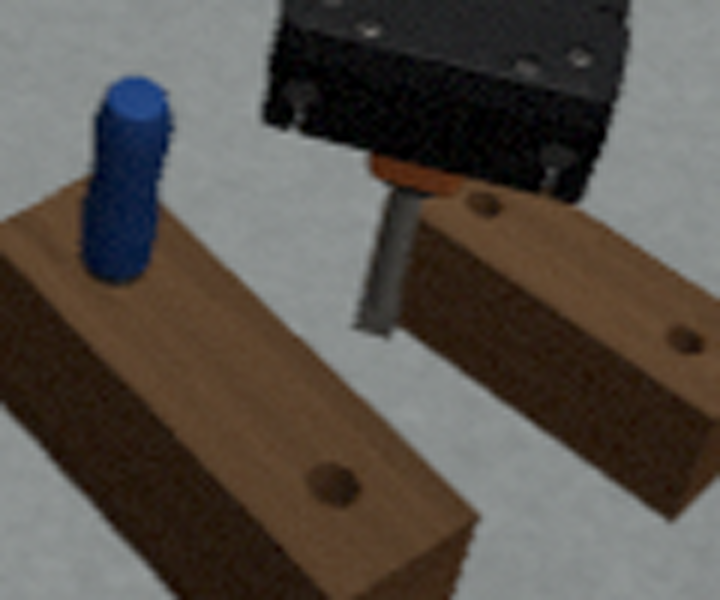

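View pics/h_w.png

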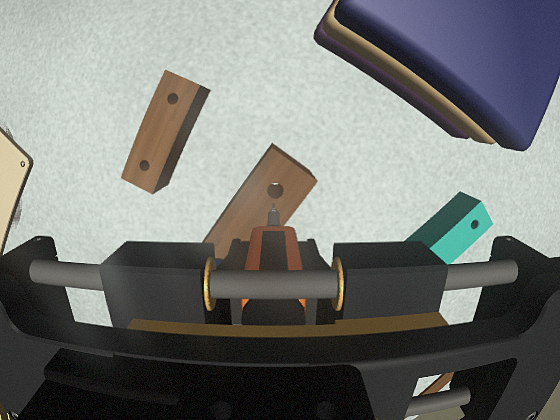

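```bash
python3 - <<'E'
from h import *
c=r.camera("wrist");crop(c,235,165,315,245,8,"i_w.png")
print("hole wrist",px2w(c,275,190,.08,True))
c=r.camera("scene");print("hole scene",px2w(c,315+335/6,209+484/6,.08))
c=r.camera("top");crop(c,130,180,230,250,7,"i_t.png")
E
```

```text
hole wrist [0.43192973 0.31810636 0.08      ]
hole scene [0.43290979 0.32081613 0.08      ]
```

View pics/i_w.png

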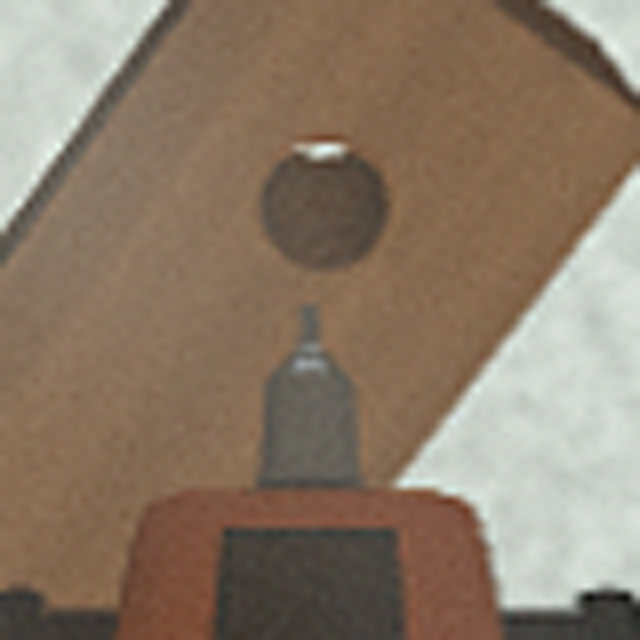

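The blade looks thin when seen along tool x, so its width lies along tool x (yaw 128°). The hole measures (0.432, 0.318). Next I'll carry the driver around the blue one to above the cam and turn 36° clockwise.

```bash
python3 -m jog '[[-3,0.4,-0.5,0,0,0,-1],[-4.5,0.5,0,0,0,0,-1],[-4.0,-0.5,0,0,0,0,-1],[-4.6,-2.7,0,0,0,0,-1],[-4.6,-2.7,0,0,0,0,-1],[-4.6,-2.7,0,0,0,0,-1],[-4.6,-2.7,0,0,0,0,-1],[-4.6,-2.7,0,0,0,0,-1],[-4.6,-2.7,0,0,0,0,-1],[-3.6,-2.1,0,0,0,0,-1],[-2,-1,0,0,0,0,-1],[0,0,0,0,0,0.157,-1],[0,0,0,0,0,0.157,-1],[0,0,0,0,0,0.157,-1],[0,0,0,0,0,0.157,-1],[0,0,0,0,0,0,-1],[0,0,0,0,0,0,-1]]'; python3 - <<'E'
from h import *
to(.5537,-.136,.23)
c=r.camera("wrist");cv2.imwrite("pics/j_w.png",c["frame"][:,:,::-1])
E
```

```text
time: 12.2
ee_pos: [0.5598, -0.1493, 0.2685]
eef_rot: [0.691, 0.723, 0.0, -0.0]
ft_force: [-0.8, 0.4, -0.1]
width: 0.0255
t 12.2 p [ 0.5598 -0.1493  0.2685] yawx 1.615 zax [-0.  0. -1.] q [ 0.77  0.29 -0.72  1.5   0.19  1.42  0.09] F [-0.8  0.4 -0.1] M [-0.04 -0.1   0.01] w 0.0255
shift cm [ 1.35 -0.55  3.85]
```

View pics/j_w.png

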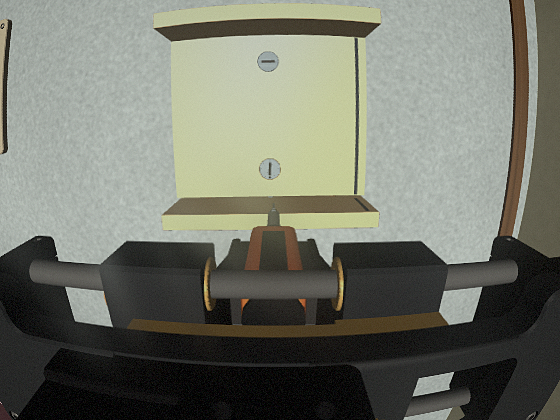

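The open cam is at (270,169), with its slot nearly vertical in the picture, and the blade tip is at about (274,207). Moving closer for a precise relative measurement.

```bash
python3 -m jog '[[0.7,-0.3,2,0,0,0,-1],[0.7,-0.3,2,0,0,0,-1],[0,0,1.0,0,0,0,-1],[0,0,0,0,0,0,-1],[0,0,0,0,0,0,-1]]'; python3 - <<'E'
from h import *
s,R=st()
c=r.camera("wrist");np.save("k.npy",c["frame"]);crop(c,240,150,310,240,6.5,"k_w.png")
tip=s["ee_pos"]+R[:,2]*.1085;print(tip,w2px(c,tip,True))
E
```

```text
time: 12.88
ee_pos: [0.5536, -0.1366, 0.2193]
eef_rot: [0.693, 0.721, 0.0, 0.0]
ft_force: [1.0, 0.1, -1.4]
width: 0.0256
t 12.88 p [ 0.5536 -0.1366  0.2193] yawx 1.611 zax [ 0.001 -0.    -1.   ] q [ 0.76  0.3  -0.72  1.6   0.2   1.32  0.05] F [ 1.   0.1 -1.4] M [ 0.01 -0.11  0.03] w 0.0256
[ 0.55367908 -0.13665965  0.11079053] [272.80195915 208.42079329]
```

View pics/k_w.png

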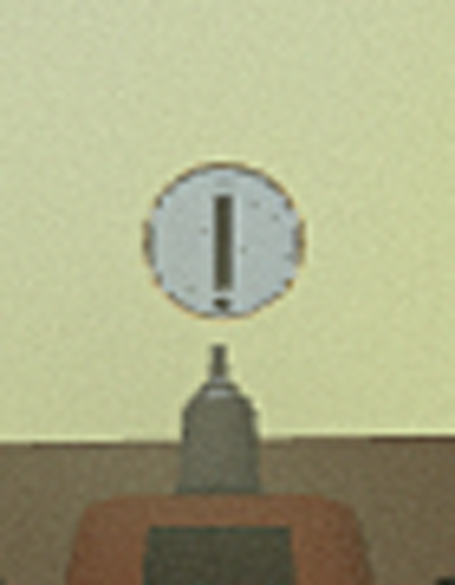

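```bash
cat >> h.py <<'E'
def rel(c,tippx,slotpx,dtip=.1085,edge=.006,zc=.025):
    # tippx: observed +x lower corner of blade; returns slot - tip in tool axes (cm)
    s=r.read_state();R=Ro.from_quat(s["eef_rot"]).as_matrix()
    zt=s["ee_pos"][2]-dtip
    a=px2w(c,*tippx,zt,True);b=px2w(c,*slotpx,zc,True)
    d=R.T@(b-(a-R[:,0]*edge)); print("tip",(a-R[:,0]*edge).round(4),"slot",b.round(4),"d tool cm",(100*d).round(2),"pred corner",w2px(c,s["ee_pos"]+R[:,2]*dtip+R[:,0]*edge,True).round(1))
E
python3 - <<'E'
from h import *
c=r.camera("wrist");K=lambda x,y:(240+x/6.5,150+y/6.5)
rel(c,K(218,346),K(223,242))
a=px2w(c,*K(224,197),.025,True);b=px2w(c,*K(222,305),.025,True);d=a-b;print("slot yaw",np.arctan2(d[1],d[0]))
E
```

```text
tip [ 0.5544 -0.1382  0.1108] slot [ 0.5553 -0.1362  0.025 ] d tool cm [0.19 0.09 8.58] pred corner [272.7 201.3]
slot yaw 1.5926564921611557
```

```bash
python3 -m jog '[[0.2,0.1,2,0,0,0.02,-1],[0,0,2.5,0,0,0,-1],[0,0,2,0,0,0,-1],[0,0,0.8,0,0,0,-1],[0,0,0,0,0,0,-1],[0,0,0,0,0,0,-1],[0,0,0,0,0,0,-1]]'; python3 - <<'E'
from h import *
s,R=st()
c=r.camera("wrist");crop(c,240,160,310,230,8,"l_w.png")
c=r.camera("scene");crop(c,170,150,270,230,7,"l_s.png")
E
```

```text
time: 13.85
ee_pos: [0.5545, -0.1343, 0.1463]
eef_rot: [0.7, 0.714, 0.0, 0.001]
ft_force: [0.8, 0.1, -1.0]
width: 0.0253
t 13.85 p [ 0.5545 -0.1343  0.1463] yawx 1.591 zax [ 0.001 -0.    -1.   ] q [ 0.74  0.36 -0.7   1.69  0.25  1.18 -0.01] F [ 0.8  0.1 -1. ] M [ 0.02 -0.1   0.  ] w 0.0253
```

View pics/l_w.png

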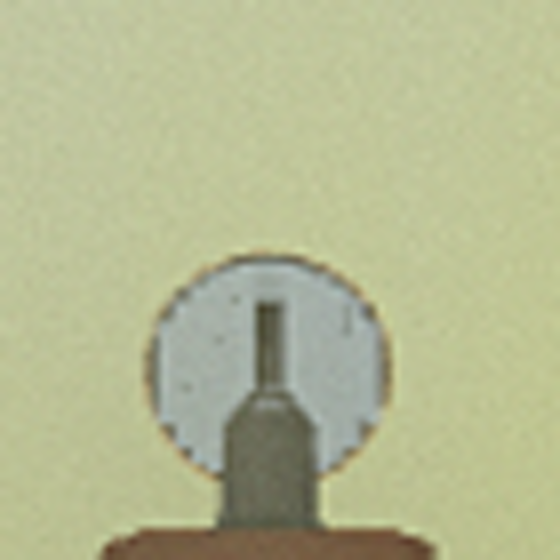

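View pics/l_s.png

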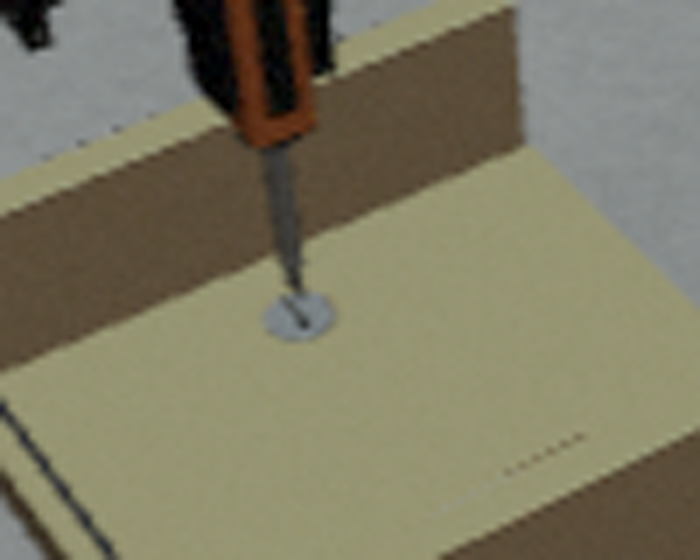

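```bash
python3 - <<'E'
from h import *
c=r.camera("wrist");f=c["frame"][188:228,255:292,::-1].astype(float)
for i in range(5): pass
f=np.clip((f-40)*1.6,0,255).astype(np.uint8)
cv2.imwrite("pics/m_w.png",cv2.resize(f,None,fx=15,fy=15,interpolation=cv2.INTER_NEAREST))
g=c["frame"][:,:,:].mean(2)
for v in range(194,215): print(v,g[v,265:284].astype(int))
E
```

```text
194 [117 130 147 179 173 171 177 162 161 160 161 174 172 171 171 146 125 142
 176]
195 [134 175 174 169 158 150 171 155 156 160 160 170 172 168 170 172 161 134
 144]
196 [176 172 171 167 173 172 166 159 160 158 162 173 169 166 169 170 170 171
 157]
197 [168 166 166 167 168 168 173 168 162 169 170 170 168 167 167 171 166 173
 160]
198 [171 167 170 169 165 172 159  83  72  76 113 173 169 166 170 167 168 171
 169]
199 [170 169 167 167 168 171 161  86  78  80 119 176 167 168 169 169 166 164
 171]
200 [170 166 171 169 169 172 164  84  83  81 118 178 171 169 169 167 169 165
 166]
201 [168 168 159 141 170 167 165  92  80  83 124 177 169 171 167 169 169 171
 170]
202 [168 169 169 172 169 177 163  89  80  84 119 176 172 168 166 166 166 169
 167]
203 [168 169 168 167 166 172 162  98  88  90 115 180 165 166 169 165 165 166
 167]
204 [167 165 167 165 169 170 164 100  98  91 121 178 168 166 164 164 166 168
 165]
205 [167 166 168 166 171 167 161  96  94  92 118 176 167 168 168 169 167 167
 169]
206 [165 165 168 165 163 172 161 100  94  92 116 176 162 171 166 163 169 161
 168]
207 [165 164 165 167 164 171 161  97  97  92 114 173 173 168 170 171 167 170
 169]
208 [161 170 166 168 166 171 162 119 119 117 122 177 166 165 165 164 165 160
 146]
209 [167 167 170 167 172 161  98 102 104 102  97 129 174 169 167 168 167 163
 143]
210 [165 167 166 171 162 118 105 142 139 136 113 110 157 169 168 165 171 162
 145]
211 [164 166 171 163 116  94 105 112 101 106 107  81  99 152 170 170 166 158
 144]
212 [167 169 167 137  94  96 100 100  98 100  94  93  85 109 176 166 165 162
 145]
213 [165 170 156  98  91  96 101 103  98  98  99  96  88  91 130 173 164 168
 169]
214 [166 164 159  97  97 101 100  99 101 101  98  94  88  93 129 169 165 166
 163]
```

View pics/m_w.png

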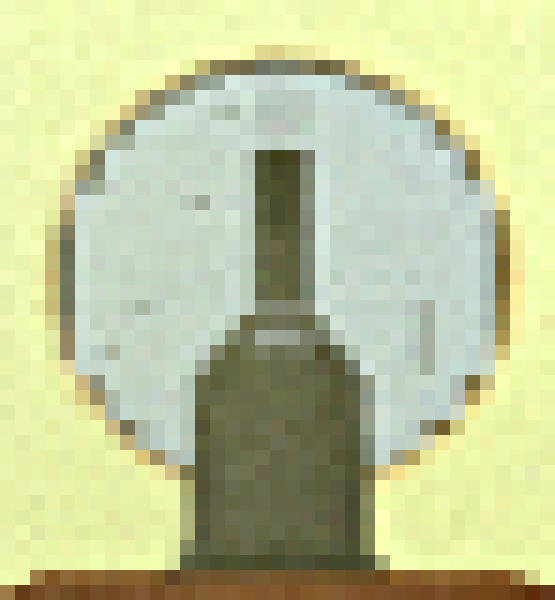

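```bash
python3 - <<'E'
from h import *
s,R=st()
c=r.camera("wrist")
e=px2w(c,273.2,197.5,.025,True);print("slot ctr",(e-R[:,0]*.008).round(4), "circle top ctr",(px2w(c,273.2,191.7,.025,True)-R[:,0]*.0125).round(4))
a=px2w(c,272.9,202.3,.0378,True)-R[:,0]*.006;print("tip",a.round(4)," pred corner",w2px(c,s["ee_pos"]+R[:,2]*.1085+R[:,0]*.006,True))
E
```

```text
t 14.0 p [ 0.5542 -0.1343  0.1459] yawx 1.591 zax [ 0.001 -0.    -1.   ] q [ 0.74  0.36 -0.7   1.69  0.25  1.18 -0.01] F [ 0.6 -0.1 -1.7] M [-0.03 -0.08  0.  ] w 0.0256
slot ctr [ 0.5546 -0.136   0.025 ] circle top ctr [ 0.5546 -0.1354  0.025 ]
tip [ 0.5544 -0.135   0.0378]  pred corner [272.8064927  201.38116499]
```

```bash
python3 -m jog '[[-0.1,0,0.6,0,0,0,-1],[0,0,0.5,0,0,0,-1],[0,0,0,0,0,0,-1],[0,0,0,0,0,0,-1]]' 60; python3 -c "
from h import *
st()"; python3 -m jog '[[0,0,0.15,0,0,0,-1],[0,0,0.15,0,0,0,-1],[0,0,0,0,0,0,-1],[0,0,0,0,0,0,-1]]'; python3 -c "
from h import *
st()"
```

```text
time: 14.55
ee_pos: [0.554, -0.1352, 0.1345]
eef_rot: [0.7, 0.714, -0.0, -0.0]
ft_force: [0.3, -0.3, -0.9]
width: 0.0255
t 14.55 p [ 0.554  -0.1352  0.1345] yawx 1.591 zax [-0.  0. -1.] q [ 0.74  0.37 -0.7   1.7   0.26  1.16 -0.01] F [ 0.3 -0.3 -0.9] M [ 0.   -0.08  0.01] w 0.0255
time: 15.05
ee_pos: [0.554, -0.1353, 0.1316]
eef_rot: [0.7, 0.714, -0.0, 0.0]
ft_force: [-0.6, 1.0, -1.6]
width: 0.0257
t 15.05 p [ 0.554  -0.1353  0.1316] yawx 1.591 zax [-0. -0. -1.] q [ 0.74  0.38 -0.7   1.7   0.26  1.16 -0.01] F [-0.6  1.  -1.6] M [ 0.01 -0.06  0.03] w 0.0257
```

```bash
python3 -m jog '[[0,0,0.1,0,0,0,-1],[0,0,0.1,0,0,0,-1],[0,0,0,0,0,0,-1],[0,0,0,0,0,0,-1]]'; python3 - <<'E'
from h import *
st()
c=r.camera("wrist");f=c["frame"][188:228,255:292,::-1]
cv2.imwrite("pics/n_w.png",cv2.resize(f,None,fx=13,fy=13,interpolation=cv2.INTER_NEAREST))
E
```

```text
time: 15.55
ee_pos: [0.5541, -0.1353, 0.1296]
eef_rot: [0.7, 0.714, -0.0, 0.0]
ft_force: [-0.1, 1.0, -1.6]
width: 0.025
t 15.55 p [ 0.5541 -0.1353  0.1296] yawx 1.591 zax [ 0. -0. -1.] q [ 0.74  0.38 -0.7   1.71  0.26  1.15 -0.01] F [-0.1  1.  -1.6] M [-0.06 -0.06  0.  ] w 0.025
```

View pics/n_w.png

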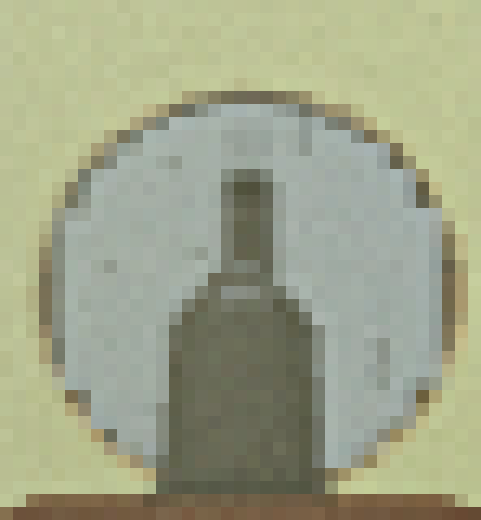

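```bash
python3 -m jog '[[0,0,0.05,0,0,0,-1],[0,0,0,0,0,0,-1],[0,0,0,0,0,0.05,-1],[0,0,0,0,0,0.05,-1],[0,0,0,0,0,0.1,-1],[0,0,0,0,0,0.1,-1],[0,0,0,0,0,0,-1]]'; python3 -c "
from h import *
st()"; python3 -m jog '[[0,0,0,0,0,0.1,-1],[0,0,0,0,0,0.1,-1],[0,0,0,0,0,0.1,-1],[0,0,0,0,0,0,-1]]';python3 -c "
from h import *
st()"
```

```text
time: 16.48
ee_pos: [0.5543, -0.1352, 0.1291]
eef_rot: [0.799, 0.602, 0.0, 0.0]
ft_force: [1.0, 0.1, -2.3]
width: 0.0253
t 16.48 p [ 0.5543 -0.1352  0.1291] yawx 1.292 zax [ 0.001 -0.    -1.   ] q [ 0.7   0.37 -0.65  1.71  0.24  1.15 -0.3 ] F [ 1.   0.1 -2.3] M [-0.14 -0.53  0.03] w 0.0253
time: 16.98
ee_pos: [0.5542, -0.1352, 0.1291]
eef_rot: [0.879, 0.477, 0.0, 0.0]
ft_force: [0.9, -1.5, -2.6]
width: 0.0257
t 16.98 p [ 0.5542 -0.1352  0.1291] yawx 0.994 zax [ 0. -0. -1.] q [ 0.66  0.36 -0.6   1.71  0.22  1.14 -0.58] F [ 0.9 -1.5 -2.6] M [-0.12 -0.49  0.04] w 0.0257
```

```bash
python3 -m jog '[[0,0,0,0,0,0.1,-1],[0,0,0,0,0,0.1,-1],[0,0,0,0,0,0.1,-1],[0,0,0,0,0,0.1,-1],[0,0,0,0,0,0,-1]]'; python3 - <<'E'
from h import *
st()
c=r.camera("wrist");crop(c,235,165,315,245,7,"o_w.png")
E
```

```text
time: 17.6
ee_pos: [0.5541, -0.1352, 0.1291]
eef_rot: [0.956, 0.293, 0.0, 0.0]
ft_force: [0.5, -0.1, -1.6]
width: 0.0258
t 17.6 p [ 0.5541 -0.1352  0.1291] yawx 0.595 zax [ 0. -0. -1.] q [ 0.61  0.34 -0.54  1.71  0.19  1.14 -0.96] F [ 0.5 -0.1 -1.6] M [-0.04 -0.27  0.08] w 0.0258
```

View pics/o_w.png

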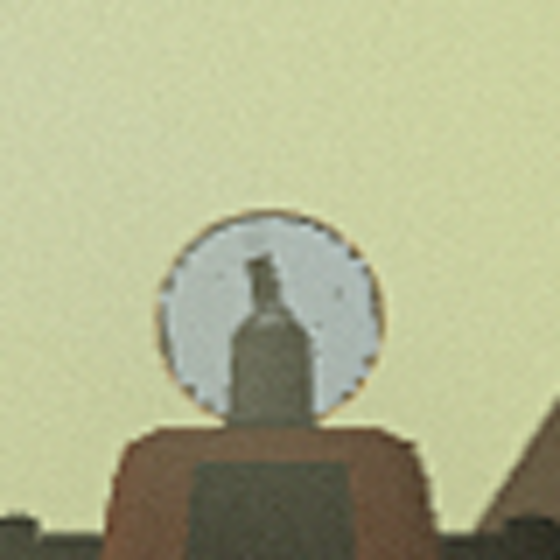

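The blade is in the slot and the cam is following it, lagging by the play. Continuing towards the stop.

```bash
python3 -m jog '[[0,0,0,0,0,0.1,-1],[0,0,0,0,0,0.1,-1],[0,0,0,0,0,0.1,-1],[0,0,0,0,0,0.1,-1],[0,0,0,0,0,0.05,-1],[0,0,0,0,0,0,-1]]'; python3 -c "
from h import *
st()"; python3 -m jog '[[0,0,0,0,0,0.04,-1],[0,0,0,0,0,0.04,-1],[0,0,0,0,0,0,-1]]';python3 - <<'E'
from h import *
st()
c=r.camera("wrist");crop(c,235,165,315,245,7,"p_w.png")
E
```

```text
time: 18.4
ee_pos: [0.5541, -0.1351, 0.1291]
eef_rot: [0.997, 0.072, -0.0, -0.0]
ft_force: [0.8, 0.4, -1.0]
width: 0.0254
t 18.4 p [ 0.5541 -0.1351  0.1291] yawx 0.145 zax [-0.  0. -1.] q [ 0.55  0.33 -0.47  1.72  0.16  1.13 -1.39] F [ 0.8  0.4 -1. ] M [ 0.1  -0.12  0.07] w 0.0254
time: 18.77
ee_pos: [0.554, -0.1351, 0.1291]
eef_rot: [0.999, 0.032, -0.0, -0.0]
ft_force: [-0.5, 0.5, 0.2]
width: 0.0256
t 18.77 p [ 0.554  -0.1351  0.1291] yawx 0.064 zax [-0.  0. -1.] q [ 0.54  0.33 -0.46  1.72  0.16  1.13 -1.47] F [-0.5  0.5  0.2] M [ 0.19 -0.06  0.07] w 0.0256
```

View pics/p_w.png

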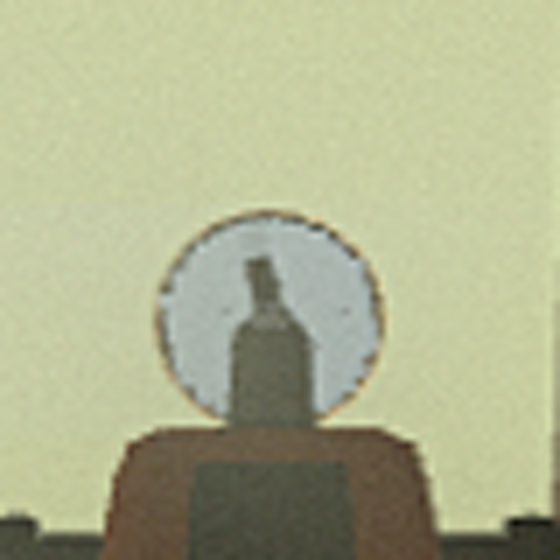

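```bash
for i in 1; do python3 -m jog '[[0,0,0,0,0,0.04,-1],[0,0,0,0,0,0.04,-1],[0,0,0,0,0,0,-1]]'; python3 -c "
from h import *
st()"; done;  python3 -m jog '[[0,0,0,0,0,0.03,-1],[0,0,0,0,0,0,-1]]';python3 - <<'E'
from h import *
st();st()
E
python3 -m jog '[[0,0,0,0,0,0.03,-1],[0,0,0,0,0,0,-1]]';python3 - <<'E'
from h import *
st()
E
```

```text
time: 19.2
ee_pos: [0.5541, -0.1351, 0.129]
eef_rot: [1.0, -0.008, -0.0, -0.0]
ft_force: [0.4, 0.6, -0.3]
width: 0.0256
t 19.2 p [ 0.5541 -0.1351  0.129 ] yawx -0.017 zax [-0.  0. -1.] q [ 0.53  0.33 -0.44  1.72  0.15  1.13 -1.54] F [ 0.4  0.6 -0.3] M [ 0.34 -0.06  0.08] w 0.0256
time: 19.45
ee_pos: [0.5541, -0.1351, 0.1291]
eef_rot: [1.0, -0.024, -0.0, -0.0]
ft_force: [0.3, 1.3, -0.1]
width: 0.0255
t 19.45 p [ 0.5541 -0.1351  0.1291] yawx -0.049 zax [-0.  0. -1.] q [ 0.53  0.33 -0.44  1.72  0.15  1.13 -1.58] F [ 0.3  1.3 -0.1] M [ 0.55 -0.02  0.09] w 0.0255
t 19.45 p [ 0.5541 -0.1351  0.1291] yawx -0.049 zax [-0.  0. -1.] q [ 0.53  0.33 -0.44  1.72  0.15  1.13 -1.58] F [ 0.3  1.3 -0.1] M [ 0.55 -0.02  0.09] w 0.0255
time: 19.7
ee_pos: [0.5541, -0.1351, 0.129]
eef_rot: [0.999, -0.04, -0.0, -0.0]
ft_force: [0.1, 2.5, -0.5]
width: 0.0258
t 19.7 p [ 0.5541 -0.1351  0.129 ] yawx -0.08 zax [-0.  0. -1.] q [ 0.53  0.33 -0.44  1.72  0.15  1.13 -1.6 ] F [ 0.1  2.5 -0.5] M [0.62 0.   0.03] w 0.0258
```

```bash
python3 -m jog '[[0,0,0,0,0,0.025,-1],[0,0,0,0,0,0,-1]]';python3 - <<'E'
from h import *
st()
c=r.camera("top");crop(c,320,120,380,225,6,"q_t.png")
st()
E
python3 - <<'E'
from h import *
c=r.camera("wrist");crop(c,235,165,315,245,7,"q_w.png");st()
E
```

```text
time: 19.95
ee_pos: [0.5541, -0.1351, 0.129]
eef_rot: [0.999, -0.052, -0.0, -0.0]
ft_force: [-0.4, 3.4, 0.1]
width: 0.0257
t 19.95 p [ 0.5541 -0.1351  0.129 ] yawx -0.105 zax [-0.  0. -1.] q [ 0.52  0.33 -0.43  1.72  0.15  1.13 -1.63] F [-0.4  3.4  0.1] M [0.84 0.04 0.07] w 0.0257
t 20.0 p [ 0.5541 -0.1351  0.1291] yawx -0.104 zax [ 0.  0. -1.] q [ 0.52  0.33 -0.43  1.72  0.15  1.13 -1.63] F [-0.5  3.2 -0.7] M [0.85 0.   0.05] w 0.0256
t 20.05 p [ 0.5541 -0.1351  0.129 ] yawx -0.104 zax [-0.  0. -1.] q [ 0.52  0.33 -0.43  1.72  0.15  1.13 -1.63] F [-1.3  1.7 -0.3] M [ 0.88 -0.05  0.07] w 0.0259
```

View pics/q_w.png

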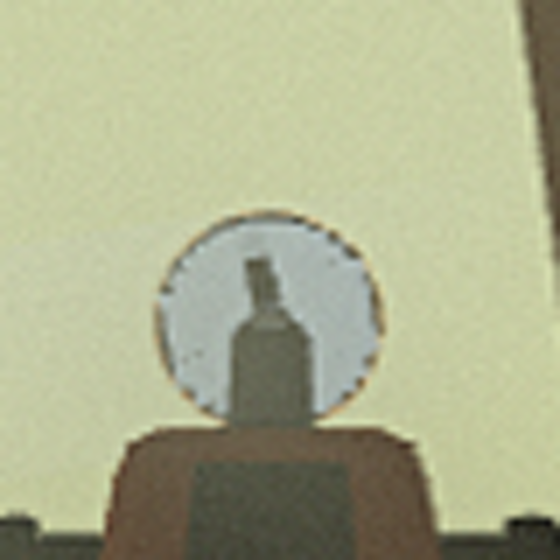

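```bash
python3 -m jog '[[0,0,0,0,0,0.025,-1],[0,0,0,0,0,0,-1]]';python3 - <<'E'
from h import *
st();c=r.camera("wrist");st()
E
python3 -m jog '[[0,0,0,0,0,0.025,-1],[0,0,0,0,0,0,-1]]';python3 - <<'E'
from h import *
st();c=r.camera("wrist");st()
E
```

```text
time: 20.3
ee_pos: [0.5541, -0.1351, 0.129]
eef_rot: [0.998, -0.065, -0.0, -0.0]
ft_force: [0.2, 2.8, -0.3]
width: 0.0254
t 20.3 p [ 0.5541 -0.1351  0.129 ] yawx -0.13 zax [-0.  0. -1.] q [ 0.52  0.33 -0.43  1.72  0.15  1.13 -1.65] F [ 0.2  2.8 -0.3] M [0.96 0.07 0.09] w 0.0254
t 20.35 p [ 0.5541 -0.1351  0.1291] yawx -0.129 zax [ 0.  0. -1.] q [ 0.52  0.33 -0.43  1.72  0.15  1.13 -1.65] F [0.4 2.6 0.4] M [0.99 0.12 0.04] w 0.0256
time: 20.6
ee_pos: [0.5541, -0.1351, 0.1291]
eef_rot: [0.997, -0.077, 0.0, -0.0]
ft_force: [0.6, 2.6, -0.4]
width: 0.0255
t 20.6 p [ 0.5541 -0.1351  0.1291] yawx -0.155 zax [ 0.  0. -1.] q [ 0.52  0.33 -0.42  1.72  0.15  1.13 -1.68] F [ 0.6  2.6 -0.4] M [1.06 0.01 0.11] w 0.0255
t 20.65 p [ 0.5541 -0.1352  0.1291] yawx -0.154 zax [ 0.  0. -1.] q [ 0.52  0.33 -0.42  1.72  0.15  1.13 -1.68] F [0.1 3.4 0.2] M [1.09 0.08 0.06] w 0.0253
```

```bash
python3 -m jog '[[0,0,0,0,0,0.025,-1],[0,0,0,0,0,0,-1]]';python3 - <<'E'
from h import *
st();c=r.camera("wrist");st();c=r.camera("wrist");st()
crop(c,235,165,315,245,9,"r_w.png")
E
```

```text
time: 20.9
ee_pos: [0.5541, -0.1351, 0.1291]
eef_rot: [0.996, -0.09, 0.0, -0.0]
ft_force: [0.2, 3.1, 1.1]
width: 0.0258
t 20.9 p [ 0.5541 -0.1351  0.1291] yawx -0.18 zax [ 0. -0. -1.] q [ 0.51  0.33 -0.42  1.72  0.15  1.13 -1.7 ] F [0.2 3.1 1.1] M [1.11 0.06 0.18] w 0.0258
t 20.95 p [ 0.5541 -0.1351  0.1291] yawx -0.179 zax [ 0.  0. -1.] q [ 0.51  0.33 -0.42  1.72  0.15  1.13 -1.7 ] F [0.6 2.9 0.9] M [1.18 0.05 0.13] w 0.0256
t 21.0 p [ 0.5541 -0.1351  0.1291] yawx -0.179 zax [ 0.  0. -1.] q [ 0.51  0.33 -0.42  1.72  0.15  1.13 -1.7 ] F [-0.4  3.5 -0.6] M [1.21 0.01 0.08] w 0.0256
```

View pics/r_w.png

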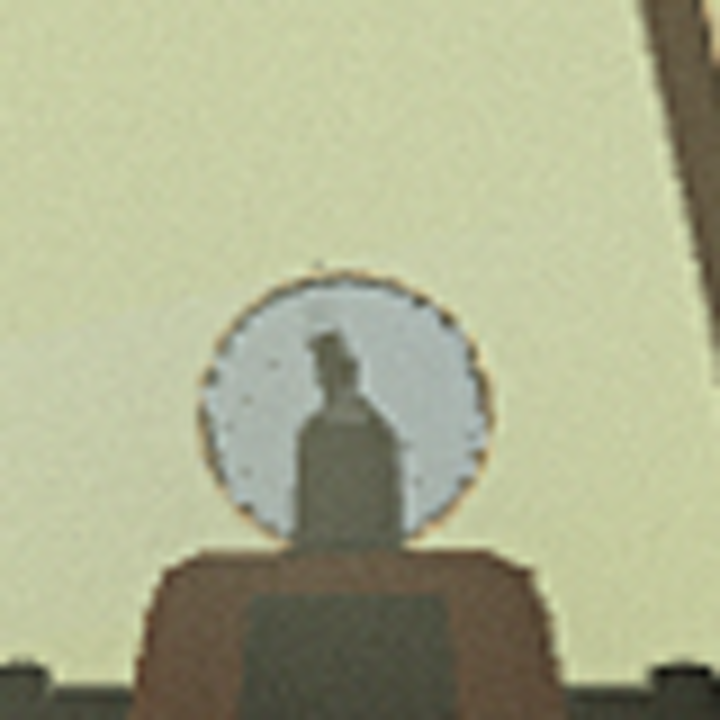

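```bash
python3 -m jog '[[0,0,0,0,0,0.02,-1],[0,0,0,0,0,0,-1]]';python3 - <<'E'
from h import *
M=[]
for i in range(6):
    c=r.camera("wrist");M.append(r.read_state()["torque"][2])
print(np.round(M,3));st()
g=c["frame"][195:235,255:292,::-1];cv2.imwrite("pics/s_w.png",cv2.resize(g,None,fx=14,fy=14,interpolation=cv2.INTER_NEAREST))
c=r.camera("top");crop(c,320,120,380,225,5,"s_t.png")
E
```

```text
time: 21.25
ee_pos: [0.5541, -0.1352, 0.1291]
eef_rot: [0.995, -0.1, 0.0, 0.0]
ft_force: [-0.2, 3.9, -0.3]
width: 0.0258
[0.171 0.156 0.161 0.127 0.095 0.124]
t 21.55 p [ 0.5541 -0.1352  0.1291] yawx -0.199 zax [ 0.  0. -1.] q [ 0.51  0.33 -0.42  1.72  0.14  1.13 -1.72] F [-0.4  4.2 -1.1] M [1.38 0.01 0.12] w 0.0254
```

View pics/s_w.png

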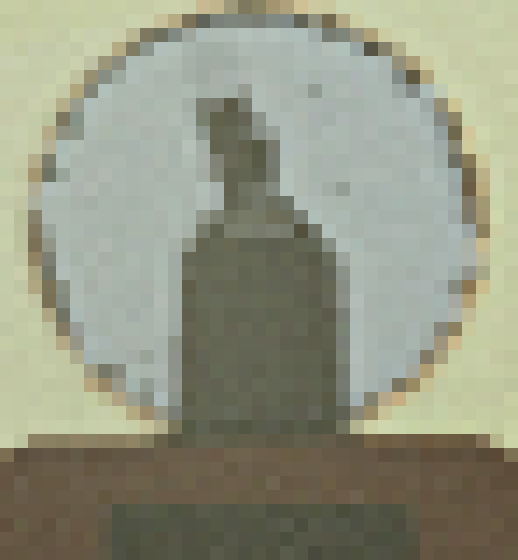

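View pics/s_t.png

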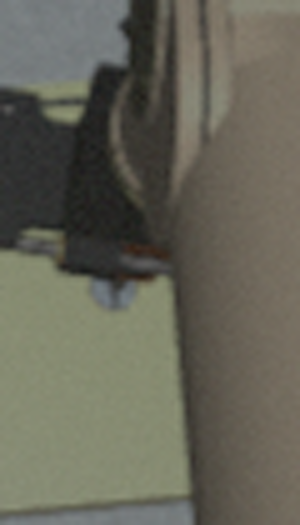

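Mz has risen from about 0.07 while turning to about 0.14 N m, so the cam is at its stop. One more small step, then a check on the slot angle against the joint.

```bash
python3 -m jog '[[0,0,0,0,0,0.02,-1],[0,0,0,0,0,0,-1]]';python3 - <<'E'
from h import *
M=[]
for i in range(6):
    c=r.camera("wrist");M.append(r.read_state()["torque"][2])
print(np.round(M,3));st()
cv2.imwrite("pics/t_w.png",c["frame"][:,:,::-1])
E
```

```text
time: 21.85
ee_pos: [0.5541, -0.1352, 0.129]
eef_rot: [0.994, -0.11, 0.0, 0.0]
ft_force: [-0.6, 4.6, 0.2]
width: 0.0258
[0.168 0.214 0.117 0.167 0.224 0.166]
t 22.15 p [ 0.5541 -0.1352  0.1291] yawx -0.219 zax [ 0.  0. -1.] q [ 0.51  0.33 -0.42  1.72  0.14  1.13 -1.74] F [0.4 4.  0. ] M [1.44 0.05 0.17] w 0.0257
```

View pics/t_w.png

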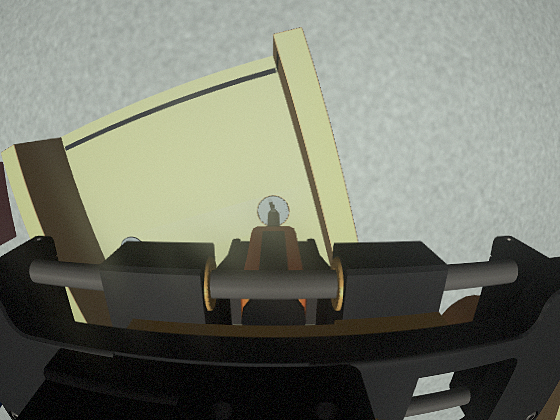

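Torque is about 0.17 N m, firm at the stop. I'll back off within the play and lift out to check the cam.

```bash
python3 -m jog '[[0,0,0,0,0,-0.08,-1],[0,0,0,0,0,-0.08,-1],[0,0,0,0,0,-0.03,-1],[0,0,-0.3,0,0,0,-1],[0,0,-0.7,0,0,0,-1],[0,0,-2,0,0,0,-1],[0,0,-3,0,0,0,-1],[0,0,-3,0,0,0,-1],[0,0,-3,0,0,0,-1],[0,0,0,0,0,0,-1],[0,0,0,0,0,0,-1]]';python3 - <<'E'
from h import *
s,R=st()
c=r.camera("wrist");crop(c,235,120,335,240,5,"u_w.png");cv2.imwrite("pics/u_full.png",c["frame"][:,:,::-1])
tip=s["ee_pos"]+R[:,2]*.1085;print(w2px(c,tip+R[:,0]*.006,True))
E
```

```text
time: 23.52
ee_pos: [0.5537, -0.1359, 0.2487]
eef_rot: [1.0, -0.015, -0.0, 0.0]
ft_force: [-0.5, -0.5, -2.1]
width: 0.0259
t 23.52 p [ 0.5537 -0.1359  0.2487] yawx -0.03 zax [-0.    -0.001 -1.   ] q [ 0.54  0.24 -0.45  1.57  0.11  1.36 -1.52] F [-0.5 -0.5 -2.1] M [ 0.01  0.03 -0.02] w 0.0259
[271.97733837 203.28373186]
```

View pics/u_w.png

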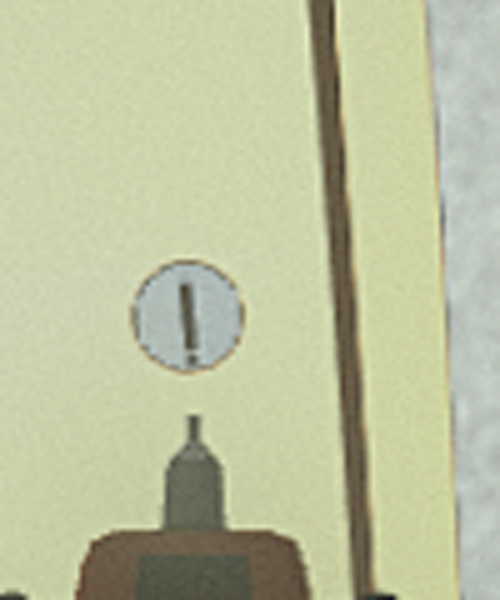

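View pics/u_full.png

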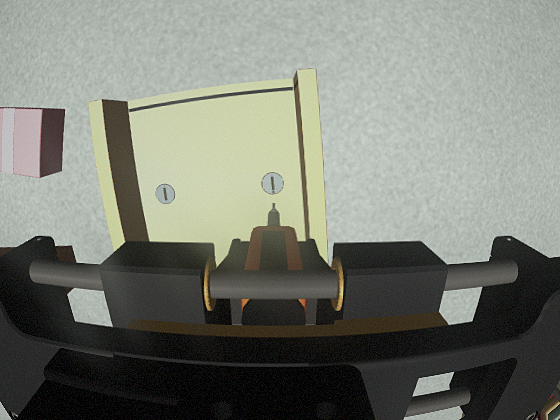

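```bash
python3 - <<'E'
from h import *
c=r.camera("wrist");P=lambda x,y:px2w(c,235+x/5,120+y/5,.025,True)
y=lambda a,b:round(np.arctan2(*(P(*a)-P(*b))[[1,0]]),3)
print("slot",y((184,285),(193,360)),y((184,285),(191,348)))
print("edge",y((308,0),(356,600)),y((318,100),(348,500)))
crop(c,140,165,190,215,10,"v_l.png");crop(c,255,165,305,215,10,"v_r.png")
g=c["frame"].mean(2)
def slotyaw(u0,v0,u1,v1):
    m=g[v0:v1,u0:u1]<110;v,u=np.nonzero(m);w=(140-g[v0:v1,u0:u1])[m]
    pts=np.array([px2w(c,u0+a,v0+b,.025,True)[:2] for a,b in zip(u,v)]);q=pts-np.average(pts,axis=0,weights=w)
    e,V=np.linalg.eigh((q*w[:,None]).T@q);d=V[:,1];return np.arctan(d[1]/d[0]),len(u),pts.mean(0)
print(slotyaw(264,175,280,190),slotyaw(158,186,172,201))
E
```

```text
slot 0.086 0.077
edge 0.066 0.061
(np.float64(0.04410264413792415), 23, array([ 0.55483042, -0.1360352 ])) (np.float64(0.016199146654233745), 24, array([ 0.54659892, -0.00418347]))
```

View pics/v_r.png

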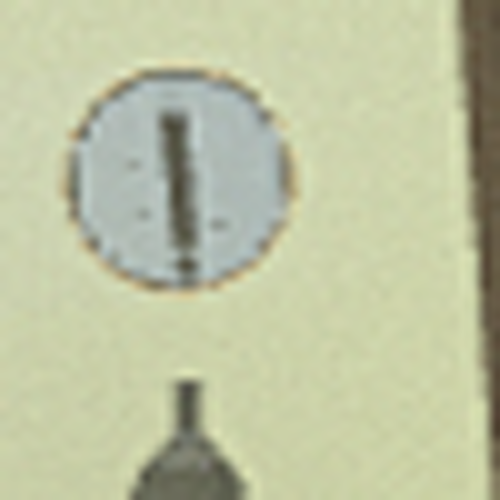

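View pics/v_l.png

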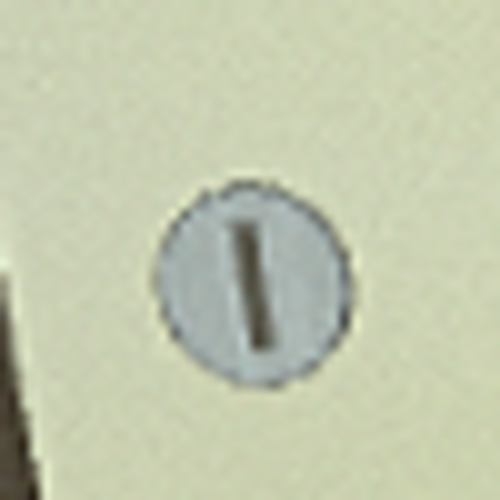

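The seated slot's yaw is 0.04–0.08 and the joint line's is 0.06, so they are parallel within measurement error. Turning back to a comfortable yaw and returning to the block.

```bash
python3 -m jog '[[0,0,-1,0,0,-0.157,-1],[0,0,-1,0,0,-0.157,-1],[0,0,-1,0,0,-0.157,-1],[0,0,-1,0,0,-0.157,-1],[0,0,-1,0,0,-0.157,-1],[0,0,0,0,0,-0.157,-1],[0,0,0,0,0,-0.157,-1],[0,0,0,0,0,-0.157,-1],[0,0,0,0,0,-0.157,-1],[0,0,0,0,0,-0.157,-1],[0,0,0,0,0,0,-1]]';python3 - <<'E'
from h import *
to(.432,.318,.295)
E
```

```text
time: 25.0
ee_pos: [0.5537, -0.1354, 0.2982]
eef_rot: [0.718, 0.696, -0.0, -0.001]
ft_force: [-0.0, 0.2, -1.8]
width: 0.0258
t 25.0 p [ 0.5537 -0.1354  0.2982] yawx 1.54 zax [-0.001  0.    -1.   ] q [ 0.68  0.24 -0.62  1.48  0.14  1.47  0.03] F [-0.   0.2 -1.8] M [-0.03 -0.1   0.01] w 0.0258
shift cm [ 44.94 -13.58   0.35]
```

```bash
python3 -m jog '[[3,-0.9,0,0,0,0,-1],[4.8,-1.4,0,0,0,0,-1],[4.8,-1.4,0,0,0,0,-1],[4.8,-1.4,0,0,0,0,-1],[4.8,-1.4,0,0,0,0,-1],[4.8,-1.4,0,0,0,0,-1],[4.8,-1.5,0,0,0,0,-1],[4.8,-1.5,0,0,0,0,-1],[4.8,-1.5,0,0,0,0,-1],[3.5,-1.2,0,0,0,0,-1],[0,0,0,0,0,0,-1],[0,0,0,0,0,0,-1]]';python3 - <<'E'
from h import *
to(.432,.318,.215)
c=r.camera("top");cv2.imwrite("pics/w_t.png",c["frame"][:,:,::-1]);crop(c,262,120,382,235,6,"w_tray.png")
E
```

```text
time: 26.5
ee_pos: [0.4319, 0.3169, 0.2986]
eef_rot: [0.719, 0.695, -0.0, 0.0]
ft_force: [-0.3, -0.5, -1.4]
width: 0.0251
t 26.5 p [0.4319 0.3169 0.2986] yawx 1.538 zax [-0.    -0.001 -1.   ] q [ 0.12  0.22 -0.97  1.55  0.18  1.46 -0.88] F [-0.3 -0.5 -1.4] M [-0.08 -0.12  0.04] w 0.0251
shift cm [0.12 0.01 8.36]
```

View pics/w_tray.png

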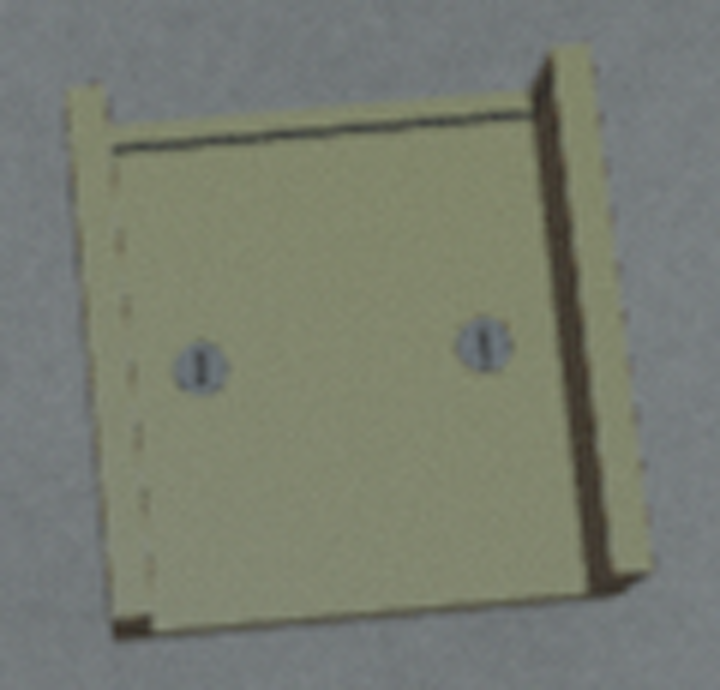

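The top view shows the panel shifted in by about 9 crop pixels (about 3.8 mm), with the cam slots parallel. Lowering over the hole.

```bash
python3 -m jog '[[0.1,0,3,0,0,0,-1],[0,0,3,0,0,0,-1],[0,0,3,0,0,0,-1],[0,0,0.8,0,0,0,-1],[0,0,0,0,0,0,-1],[0,0,0,0,0,0,-1]]';python3 - <<'E'
from h import *
s,R=st()
c=r.camera("wrist");crop(c,235,165,315,245,8,"x_w.png")
tip=s["ee_pos"]+R[:,2]*.1085;print("tip",tip.round(4))
c=r.camera("scene");u=w2px(c,(.432,.318,.08)).astype(int);print(u);crop(c,u[0]-45,u[1]-50,u[0]+45,u[1]+30,7,"x_s.png")
E
```

```text
time: 27.3
ee_pos: [0.4322, 0.3188, 0.2022]
eef_rot: [0.718, 0.696, 0.001, 0.0]
ft_force: [-0.1, -0.3, -0.6]
width: 0.0261
t 27.3 p [0.4322 0.3188 0.2022] yawx 1.54 zax [ 0.002  0.001 -1.   ] q [ 0.1   0.28 -0.95  1.7   0.24  1.28 -0.93] F [-0.1 -0.3 -0.6] M [ 0.01 -0.08 -0.07] w 0.0261
tip [0.4324 0.3189 0.0937]
[370 288]
```

View pics/x_w.png

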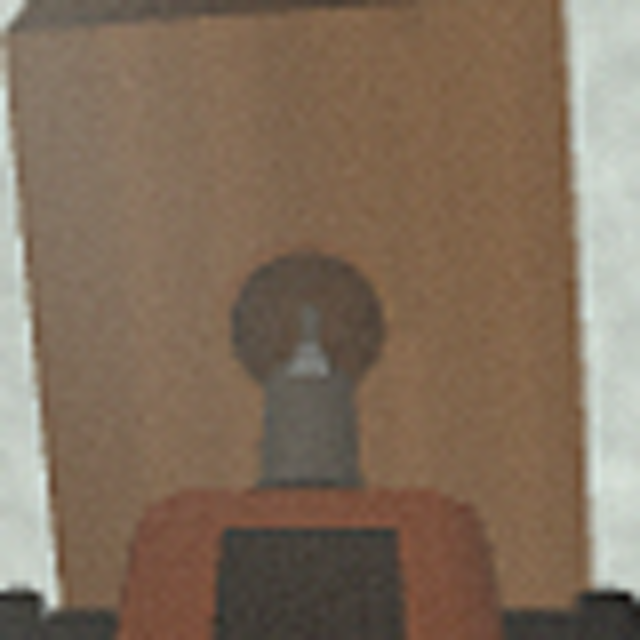

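View pics/x_s.png

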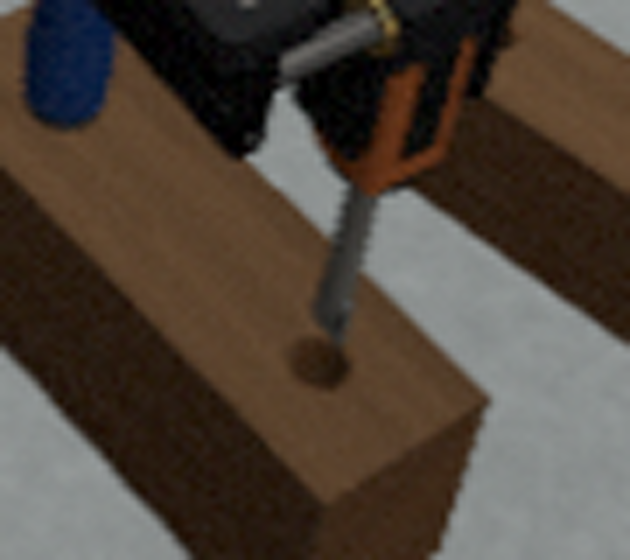

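```bash
python3 - <<'E'
from h import *
s,R=st()
c=r.camera("wrist");h=px2w(c,273.4,204.6,.08,True);a=px2w(c,235+308/8,165+308/8,.0937,True)-R[:,0]*.006
print("hole",h.round(4),"tip obs",a.round(4),"d",(100*R.T@(h-a)).round(2))
E
```

```text
t 27.4 p [0.4321 0.3189 0.202 ] yawx 1.54 zax [ 0.001  0.001 -1.   ] q [ 0.1   0.28 -0.95  1.7   0.24  1.28 -0.93] F [-0.7 -0.5 -1.3] M [ 0.03 -0.06 -0.01] w 0.0253
hole [0.4328 0.3187 0.08  ] tip obs [0.4328 0.3172 0.0937] d [ 0.15 -0.01  1.37]
```

```bash
python3 -m jog '[[0.1,0,1,0,0,0,-1],[0,0,1.5,0,0,0,-1],[0,0,0,0,0,0,-1]]'; python3 -m jog '[[0,0,1.5,0,0,0,-1],[0,0,1.5,0,0,0,-1],[0,0,1.5,0,0,0,-1],[0,0,1.0,0,0,0,-1],[0,0,0.5,0,0,0,-1],[0,0,0,0,0,0,-1],[0,0,0,0,0,0,-1]]'; python3 -c "
from h import *
st()"
```

```text
time: 27.82
ee_pos: [0.4309, 0.319, 0.1743]
eef_rot: [0.718, 0.697, -0.001, -0.0]
ft_force: [-1.5, 0.0, -0.8]
width: 0.0254
time: 28.7
ee_pos: [0.4319, 0.3198, 0.1165]
eef_rot: [0.718, 0.696, 0.0, 0.0]
ft_force: [0.0, 0.2, -0.6]
width: 0.0258
t 28.7 p [0.4319 0.3198 0.1165] yawx 1.541 zax [ 0.001  0.    -1.   ] q [ 0.05  0.38 -0.91  1.8   0.33  1.13 -1.  ] F [ 0.   0.2 -0.6] M [-0.01 -0.12 -0.05] w 0.0258
```

Three millimetres to go. Lowering until contact, then releasing.

```bash
python3 -m jog '[[0,0,0.15,0,0,0,-1],[0,0,0.1,0,0,0,-1],[0,0,0,0,0,0,-1],[0,0,0,0,0,0,-1]]'; python3 -c "
from h import *
st()"; python3 -m jog '[[0,0,0,0,0,0,-0.3],[0,0,0,0,0,0,-0.1],[0,0,0,0,0,0,0.2],[0,0,0,0,0,0,0.6],[0,0,0,0,0,0,0.6],[0,0,0,0,0,0,0.6],[0,0,0,0,0,0,0.6]]'; python3 - <<'E'
from h import *
st()
c=r.camera("wrist");crop(c,170,150,390,330,3.5,"y_w.png")
E
```

```text
time: 29.2
ee_pos: [0.4317, 0.3196, 0.1135]
eef_rot: [0.718, 0.696, 0.0, 0.0]
ft_force: [-0.7, -0.1, -2.1]
width: 0.0256
t 29.2 p [0.4317 0.3196 0.1135] yawx 1.541 zax [ 0. -0. -1.] q [ 0.05  0.38 -0.91  1.8   0.33  1.12 -1.  ] F [-0.7 -0.1 -2.1] M [ 0.   -0.09 -0.01] w 0.0256
time: 30.08
ee_pos: [0.4316, 0.3196, 0.1135]
eef_rot: [0.718, 0.696, -0.0, 0.0]
ft_force: [1.0, 0.1, 0.2]
width: 0.0689
t 30.07 p [0.4316 0.3196 0.1135] yawx 1.541 zax [-0. -0. -1.] q [ 0.05  0.38 -0.91  1.8   0.33  1.12 -1.  ] F [1.  0.1 0.2] M [-0.04 -0.1  -0.08] w 0.0689
```

View pics/y_w.png

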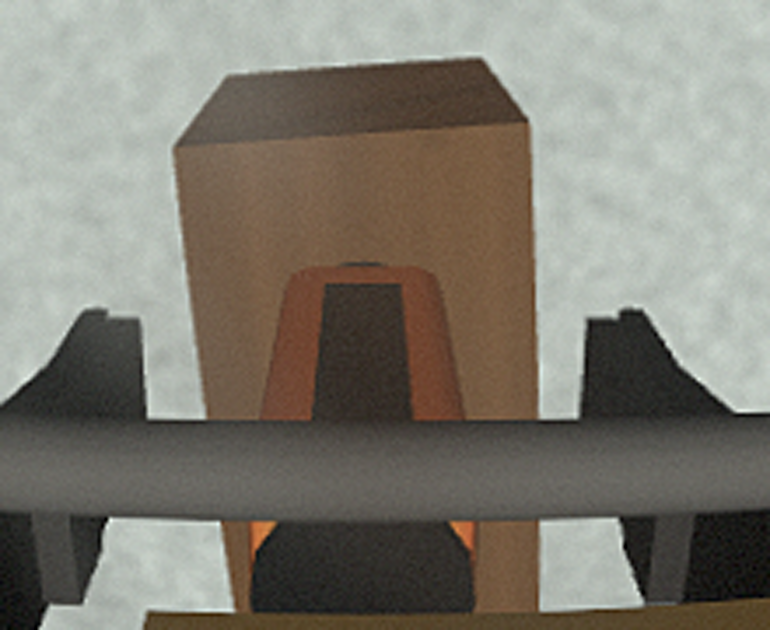

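The driver stands upright in the block with the fingers clear of it. Lifting straight up.

```bash
python3 -m jog '[[0,0,-1.5,0,0,0,0.8],[0,0,-3,0,0,0,0.8],[0,0,-4,0,0,0,0.8],[0,0,-5,0,0,0,0.8],[0,0,-5,0,0,0,0.8],[-3,0,-2,0,0,0,0.8],[-5,0,0,0,0,0,0.8],[-5,0,0,0,0,0,0.8],[0,0,0,0,0,0,0.8],[0,0,0,0,0,0,0.8]]'; python3 - <<'E'
from h import *
st()
c=r.camera("scene");cv2.imwrite("pics/z_s0.png",c["frame"][:,:,::-1]);crop(c,300,210,400,340,5,"z_s.png")
c=r.camera("top");crop(c,115,120,385,300,2.9,"z_t.png")
a=cv2.imread("pics/a_top.png",0).astype(np.float32);b=cv2.cvtColor(c["frame"],cv2.COLOR_RGB2GRAY).astype(np.float32)
w=(slice(128,222),slice(350,378))
from scipy.ndimage import shift
e=[(k,np.abs(shift(a,(0,-k),order=1)[w]-b[w]).mean()) for k in np.arange(0,2.6,.1)];k=min(e,key=lambda t:t[1])[0]
print("panel px shift",k,"mm ~",k*1e3*np.linalg.norm(px2w(c,363,172,.09)-px2w(c,362,172,.09)))
E
```

```text
time: 31.38
ee_pos: [0.4276, 0.1904, 0.3194]
eef_rot: [0.717, 0.697, 0.0, 0.0]
ft_force: [-0.1, 0.2, -0.5]
width: 0.0783
t 31.38 p [0.4276 0.1904 0.3194] yawx 1.541 zax [ 0.001  0.    -1.   ] q [ 0.4  -0.02 -0.89  1.68 -0.01  1.47 -0.52] F [-0.1  0.2 -0.5] M [ 0.03 -0.1  -0.05] w 0.0783
panel px shift 0.8 mm ~ 2.110642840181451
```

View pics/z_s.png

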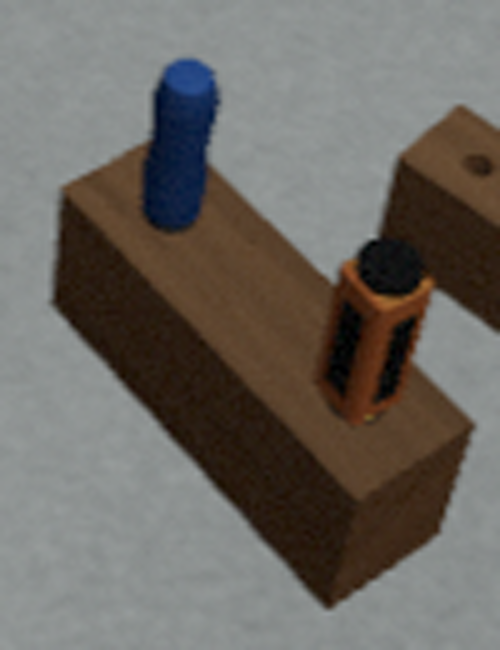

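View pics/z_t.png

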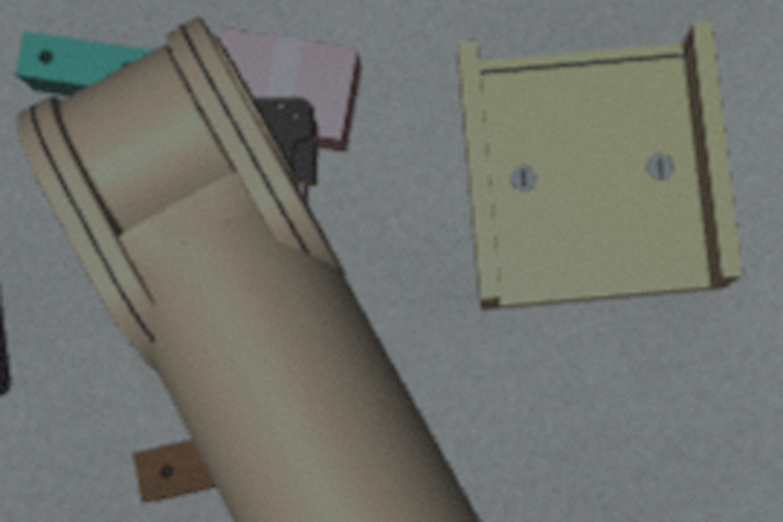

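The driver stands upright with its shoulder down, and the blue driver is in place. The panel-shift registration (2.1 mm) disagrees with my earlier reading of 3.8 mm, so I'll measure the panel edges at subpixel level.

```bash
python3 - <<'E'
from h import *
A=cv2.imread("pics/a_top.png")[:,:,::-1]
cs=[r.camera("top") for _ in range(4)]
c=cs[0];Bm=np.mean([x["frame"].astype(float) for x in cs],0)
# yellowness: wood has blue << green ; counter grey
ya=(A[:,:,1].astype(float)-A[:,:,2]);yb=Bm[:,:,1]-Bm[:,:,2]
da=[];db=[]
for v in range(138,208):
    def edge(y,lo,hi,th):
        r_=y[v,lo:hi];i=np.nonzero(r_>th)[0]
        if len(i)==0:return np.nan
        i=i[-1]
        if i+1>=len(r_):return np.nan
        return lo+i+(r_[i]-th)/(r_[i]-r_[i+1])
    u=int(352+ (v-130)*0.13)
    da.append(edge(ya,u,390,10));db.append(edge(yb,u,390,10))
d=np.array(da)-np.array(db);print("outer edge shift px",np.nanmedian(d),np.nanstd(d),"mm/px",1e3*np.linalg.norm(px2w(c,363,172,.09)-px2w(c,362,172,.09)))
g=Bm.mean(2)
crop(c,330,165,355,190,20,"za.png")
E
```

```text
outer edge shift px 1.5014781545208962 0.13336977111071827 mm/px 2.6383035502268135
```

View pics/za.png

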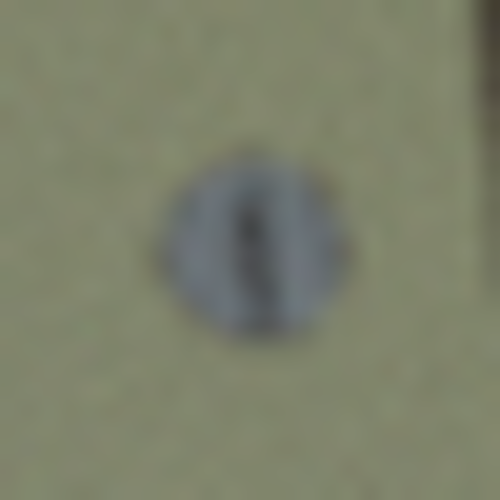

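The edge fit gives a panel travel of 3.96 mm, so the joint is shut. Handing in.

```bash
python3 -c "
from h import *
st();print(r.close_job())"
```

```text
t 31.68 p [0.4275 0.1905 0.3185] yawx 1.543 zax [-0.  0. -1.] q [ 0.4  -0.01 -0.89  1.68 -0.01  1.47 -0.52] F [-0.2  0.2 -0.4] M [ 0.   -0.11  0.06] w 0.078
the job is handed in; nothing more can be done
None
```

I turned the open cam clockwise to its stop with the orange flat-blade screwdriver, which drew the joint shut. I then stood the screwdriver back in its hole and handed the job in at 31.7 s.

**Last checks:**
- **Torque:** it rose from about 0.07 N m while turning to about 0.17 N m at the stop. Single readings were noisy, up to 0.22 N m.
- **Slot angle:** the slot was parallel to the joint. My readings put its yaw at 0.04–0.09 rad, against 0.06 for the joint line.
- **Panel travel:** fitting the panel's outer edge before and after gives 3.96 mm.
- **Screwdriver:** it stands upright and fully down by eye in the scene picture. It was released at the same height it was picked up from, and the arm is clear of everything.
- **Bystanders:** the blue screwdriver is in its place in the last pictures. I didn't measure the carton or the tape for movement, but the arm never went near them.

**Disagreement:** a cruder image-matching check of the panel gave only 2.1 mm of travel. I put that down to the fixed board and background in its window and trusted the edge fit, which agrees with the torque and slot angle.

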